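# Tighten the swivel plate of a kitchen stool with the hex key

### The arm

A 7-joint arm with a two-finger parallel gripper is mounted at the origin on a cart in front of the work surface, level with it; the furniture and walls round the work are solid. World frame = base frame: x ahead of the robot, y to its left, z up, the work surface at z = 0. Lengths are in m, angles in degrees, forces in N, time in s.
With the tool pointing down it reaches from about 0.425 to 0.875 m from the base axis. Payload 4.7 kg.
Tool frame: the origin (TCP) lies between the finger pads; the fingertips stand 8 mm ahead of it and the grasp point (between the pads) lies 11 mm behind it (env.tip_extent is the distance from the TCP to the fingertips, in m); z points along the fingers, y is the line along which they close (so a half turn about z gives the same grasp; the last joint's range is limited). The gripper opens to 87 mm and grips with 3 to 60 N. Pads are 19 mm wide; open, the fingers measure 117 mm over their backs; the gripper's body (75 mm by 190 mm) begins 51 mm behind the grasp point.
Start: joints at [74.777, 18.392, -4.016, 83.108, 1.295, 78.541, -3.26], TCP at [0.179, -0.625, 0.231] pointing down, gripper open.
Joint ranges: [-163.93, 163.93], [-17.29, 119.83], [-79.2, 71.16], [3.27, 140.29], [-89.18, 269.18], [5.43, 117.66], [-154.24, 154.24]. Speed limits (degrees/s): [147.25, 147.25, 180, 180, 180, 180, 180].

### API

Orientations are given as [roll, pitch, yaw] about the fixed x, y, z axes, in that order (R = Rz(yaw) Ry(pitch) Rx(roll)).
In Python, from cell import sensors, vision, workorder, env gives the robot as it stands.
- The arm moves only by the tool drive_tool, never from a script. Its argument "moves" is a list of rows, each an object of numbers: "x", "y", "z": the shift along the tool's x, y, z in mm; "rx", "ry", "rz": the turn, a rotation vector about the tool's x, y, z in rad; "fingers": the closure, from -1 (fully open) to 1 (shut). In form: [{"x": .., "y": .., "z": .., "rx": .., "ry": .., "rz": .., "fingers": ..}, ...]. A call has 1 to 20 rows; each row is the pose to reach, as a shift and turn from the pose commanded when the call began, along the tool's axes at that moment; what a row does not reach only later rows make up. A row lasts 1/8 s, in which the tool goes at most 62.5 mm and 10.7 degrees, less where a joint would pass 70% of its speed; a pose out of reach is approached as far as the arm can. A call with a gripper value outside its range is refused whole. The fingers move at their own pace and stop on an object; "force" is the grip in N (left out, the last holds). Time passes only in rows, so rows that repeat a pose let the fingers close. It gives the time, the measured TCP pose, the force, the opening and the grip force at its end, in the units of the state.
- sensors.get_obs(): the state, without advancing time (a new reading comes with each control period).
- vision.read_camera(name): name is "scene" or "top" or "wrist"; returns a dict with "image" (384x512x3 uint8, red, green, blue), "fx", "fy", "cx", "cy" (pixels), "k1" (the pictures are not rectified: a ray, as slopes to the right and down, at radius r is drawn at 1 + k1 r^2 times it, then the intrinsics apply), "R" (3x3) and "t" (3): a world point X has camera coordinates R X + t. Camera axes: x right, y down, z forward; pixel columns grow to the right and rows downward; lengths in m; the calibration is good to about 2 mm. A picture is of the moment at which its call begins. There is no depth.
- workorder.sign_off(): hands the job in; it is judged then, once.
The state is a dict: "time_s": time; "qpos": joint angles; "joint_velocities": joint speeds; "effort": joint torques, N m; "tool_pos": TCP position; "tool_rot": TCP orientation; "force": force on the tool from outside, world axes, zero at the start; "wrist_torque": the same for the moment, N m; "grip_width": finger opening in m; "grasp_force": force on a finger pad.
Only numpy, scipy, OpenCV 4.12 (cv2) and the standard library are available. Lean on these libraries where they do the work, as an engineer would, in place of code of your own. Each camera call takes 0.05 s, during which the arm holds its last target. There are 200 camera calls.

### The job

The stool seat lies upside down on the worktop and the brass screw in its hub has come loose: take the orange hex key from its wooden stand, feel its tip down into the recessed hex socket until it sits on the bottom, and turn the screw clockwise (seen from above) to its stop, about a quarter turn at a time, letting go of the key in the socket and taking a fresh grip between the turns. Then put the key back upright in its stand, fully down. Leave the jars, the salt and the other things on the worktop where they are.

Things in the scene. Friction and masses are not known exactly. Their poses are not given: they have to be found in the camera images.
- key: Hex key, 121 mm tall, 0.16 kg. Origin: centre of its tip (lowest point), z up the shank. Hexagonal steel shank 22 mm across flats (25.4 mm corners) to z 55 mm, a corner pointing along +x; the lowest 6 mm taper to 19 mm across corners. Collar diameter 42 mm, z 55-61 mm. Starts hanging upright by its collar in the stand.
- key_grip (a point): Centre of the key's square orange plastic grip, 90 mm above the tip (axes of the key). The grip is 36 x 36 mm, z 61 to 119 mm above the tip, with a flat black cap to 121 mm; its four faces are square to the key's x and y, so it can be gripped afresh every quarter turn.
- hub_top (a point): Centre of the rim of the dark steel hub on the upturned stool seat, 70 mm above the worktop; axes of the seat, z up; a white mark on the rim lies toward +x. Fixed. Seat: disc 240 mm wide, 30 mm thick, with a grey 130 mm square plate 6 mm thick. Hub outside diameter 68 mm, round bore 49 mm.
- socket (a point): Centre of the flat mouth of the hex socket in the brass screw, coaxial with the hub and 10 mm below its rim (60 mm above the worktop); axes of the seat (it does not turn with the screw). Socket 23.6 mm across flats, 22 mm deep: with the key on its floor the key's origin is 22 mm below this point.
- screw (a joint): Angle of the brass screw, rad; grows clockwise seen from above, hard stop at 3.3, where the white marks on screw and rim meet. Stays where left (friction 0.1 N m). At reading q a corner of the socket points at angle -q about z from socket's +x (corners every 60 degrees). The key fits within about 8 degrees either way and has that play in turning.
- stand_hole (a point): Centre of the mouth of the round hole in the top of the fixed wooden stand (90 x 90 x 60 mm block with four steel dots), 60 mm above the worktop, z up. Hole diameter 31 mm, 57 mm deep, slightly chamfered. Fully down, the key hangs by its collar with its origin 55 mm below this point.
- mustard: Mustard jar with red lid, diameter 66 mm, 100 mm tall, origin under its base. Leave alone.
- spice_jar: Spice jar with green lid, diameter 46 mm, 106 mm tall, origin under its base. Leave alone.
- salt: Grey salt shaker, diameter 44 mm, 90 mm tall, origin under its base. Leave alone.
- lunch: Red lunch box, 140 x 200 x 73 mm, origin under its base. Leave alone.
- bottle: Sauce bottle, diameter 58 mm, 208 mm tall, origin under its base. Leave alone.
- egg_cup: Orange egg cup, diameter 48 mm, 46 mm tall, origin under its base. Leave alone.
There are look-alikes about, which are no part of the job. There is more than one size of the key; the one meant has the size given above. Leave any pink look-alike of the part that bears stand_hole alone.

How it is judged (in metres and radians):
On the way, in this order (a step that is already met when the one before it is completed fails the run):
1. the key sits on the bottom of the screw's hex socket, upright (z of key in the frame of hub_top below -0.028 m and horizontal distance between key and hub_top below 0.004 m and angle between key's own z axis and vertical below 0.12 rad), for 0.1 s.
2. the screw has been turned part of the way (1.1 to 2.8 rad) and the key let go in the socket for a fresh grip (value of joint screw between 1.1 and 2.8 rad and contact force between the fingers and key below 0.1 N and z of key in the frame of hub_top below -0.02 m and horizontal distance between key and hub_top below 0.006 m), for 0.1 s.
3. the screw is turned to its stop with the key in its socket (value of joint screw above 3.1 rad and z of key in the frame of hub_top below -0.02 m and horizontal distance between key and hub_top below 0.006 m), for 0.1 s.
At the end, for the whole second after the job is handed in: The screw stands within 0.25 rad of its stop (above 3.05 rad), and the key, let go and at rest, hangs upright in the stand's hole: within 6 mm of its centre, down to within 4 mm, tilt below 0.12 rad (value of joint screw above 3.05 rad and horizontal distance between key and stand_hole below 0.006 m and z of key in the frame of stand_hole below -0.051 m and angle between key's own z axis and vertical below 0.12 rad and linear speed of key below 0.02 m/s); the robot touches nothing.
It fails at once if a jar, the salt shaker, the lunch box, the bottle or the egg cup was moved more than 30 mm (distance of any of mustard, spice_jar, salt, lunch, bottle, egg_cup from where it was at the start of the episode above 0.03 m).
It also fails if it takes over 58 s, if anything falls off the work surface, if the arm or the gripper's body presses on something with over 40 N, if the wrist force passes 120 N, or if a joint passes its speed limit or range.

## Working session

There is one attempt and no reset: what is moved stays moved. The work goes in short steps, Python scripts to look and compute and a tool call to move; the robot and the scene stay as the last step left them, time stands still between calls to the robot, and variables do not carry over. Pictures are saved under pics/ and viewed, at most 10 in all, crops included, and the job is handed in when it is done.

Besides the shell and the picture viewer there is one more tool, called after ">>>" by a JSON object that holds its "fn" and its "kwargs". drive_tool: Moves the arm, as the interface text tells. Its arguments: {"type":"object","properties":{"moves":{"type":"array"},"force":{"type":"number"}},"required":["moves"]}

```bash
ls; mkdir -p pics; python3 - <<'E'
from cell import sensors, vision, env
import cv2,numpy as np
o=sensors.get_obs();print(o)
ims=[]
for n in ["scene","top"]:
    d=vision.read_camera(n);cv2.imwrite(f"pics/{n}0.png",d["image"][:,:,::-1])
    np.savez(f"{n}0.npz",**d)
    print(n,{k:np.round(v,4).tolist() for k,v in d.items() if k!="image"})
print(env.tip_extent)
E
```

```text
pics
{'time_s': 0.0, 'qpos': array([74.77757933, 18.4405442 , -4.01616997, 83.17540634,  1.29589237,
       78.54230059, -3.26137925]), 'joint_velocities': array([ 0.00836448, -0.05501759, -0.04030686, -0.00971931,  0.01867635,
        0.02185055, -0.06585355]), 'effort': array([-3.97588319e-04, -4.91284060e+01, -4.04124185e-01, -3.12527490e+01,
       -6.39976398e-02,  4.36710881e-02,  1.99200526e-04]), 'tool_pos': array([ 0.17929417, -0.62420722,  0.22944037]), 'tool_rot': array([-1.79887049e+02,  6.52836111e-03,  1.60315928e+01]), 'force': array([-0.07340712,  0.0832187 ,  0.01668176]), 'wrist_torque': array([0.00668603, 0.02585463, 0.01938326]), 'grasp_force': 0.0, 'grip_width': 0.08689301210776267}
scene {'fx': 479.8964, 'fy': 479.8964, 'cx': 253.1445, 'cy': 195.0952, 'k1': -0.0692, 'R': [[-0.7518, -0.659, -0.022], [-0.2709, 0.3391, -0.9009], [0.6012, -0.6714, -0.4334]], 't': [0.4385, 0.2386, 0.9549]}
top {'fx': 414.8008, 'fy': 414.8008, 'cx': 252.6021, 'cy': 187.4362, 'k1': -0.0323, 'R': [[0.0004, -1.0, 0.0036], [-0.9858, -0.001, -0.1677], [0.1677, -0.0035, -0.9858]], 't': [-0.0161, 0.604, 1.3614]}
0.008
```

View pics/top0.png

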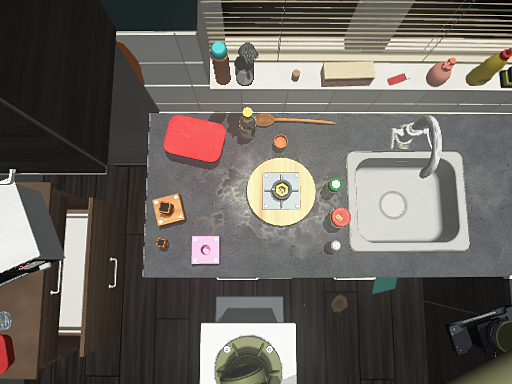

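View pics/scene0.png

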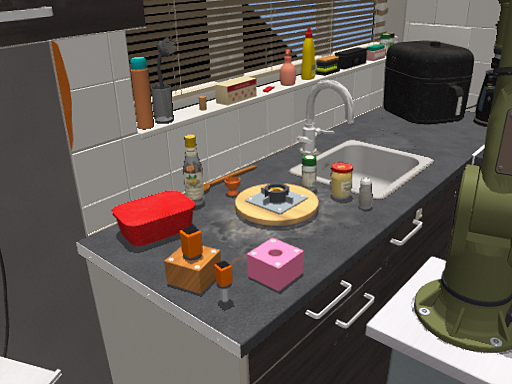

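The top view shows the wooden stand with the large orange key at (168,208), a small key standing alone at (162,243), the pink stand at (205,250), and the seat with its hub at (282,190). The scene view shows the same at (190,255), (224,280), (275,262) and (277,195). I'll check which key is meant in an enlarged crop.

```bash
cat > h.py <<'E'
import numpy as np,cv2
from cell import sensors,vision
def ray(d,u,v):
    K=np.array([[d["fx"],0,d["cx"]],[0,d["fy"],d["cy"]],[0,0,1.]])
    p=cv2.undistortPoints(np.array([[[u,v]]],float),K,np.array([float(d["k1"]),0,0,0]))[0,0]
    R=np.array(d["R"]);return -R.T@np.array(d["t"]),R.T@np.array([p[0],p[1],1])
def onz(d,u,v,z):
    c,r=ray(d,u,v);return c+r*(z-c[2])/r[2]
def proj(d,X):
    K=np.array([[d["fx"],0,d["cx"]],[0,d["fy"],d["cy"]],[0,0,1.]])
    return cv2.projectPoints(np.array(X,float).reshape(-1,1,3),cv2.Rodrigues(np.array(d["R"]))[0],np.array(d["t"],float),K,np.array([float(d["k1"]),0,0,0]))[0][:,0]
def snap(n,f):
    d=vision.read_camera(n);np.savez(f+".npz",**d);cv2.imwrite(f"pics/{f}.png",d["image"][:,:,::-1]);return d
E
python3 - <<'E'
from h import *
t=np.load("top0.npz");s=np.load("scene0.npz")
a=cv2.resize(t["image"][180:260,140:230],(450,400),interpolation=cv2.INTER_CUBIC)
b=cv2.resize(s["image"][220:310,150:240],(350,350),interpolation=cv2.INTER_CUBIC)
im=np.zeros((400,800,3),np.uint8);im[:,:450]=a;im[:350,450:]=b
cv2.imwrite("pics/crop1.png",im[:,:,::-1])
print("hub",onz(t,282,190,.07),"stand",onz(t,169,210,.06),"keycap",onz(t,166,208,.126),"small",onz(t,162,243,.06))
E
```

```text
hub [ 0.59217125 -0.11431251  0.07      ] stand [0.52543006 0.26474399 0.06      ] keycap [0.52429211 0.26142617 0.126     ] small [0.41550587 0.2843467  0.06      ]
```

View pics/crop1.png

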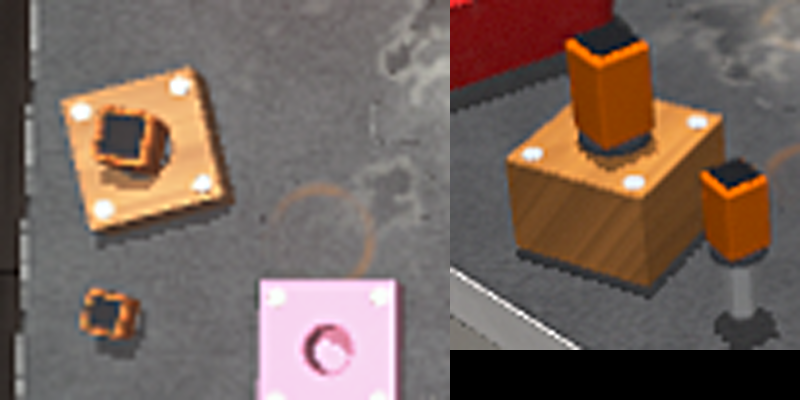

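The large orange key (top view (166,208)) sits in the wooden stand with four dots and is the one meant. The key at (162,243) is a smaller look-alike, and the pink stand's hole is empty. Next I'll check the wrist camera geometry.

```bash
cat >> h.py <<'E'
from scipy.spatial.transform import Rotation as Ro
def rot(o): return Ro.from_euler("xyz",o["tool_rot"],degrees=True)
def to(p,yaw):
    """shift (mm) and rotvec in tool axes to TCP p, tool down, yaw deg"""
    o=sensors.get_obs();R=rot(o)
    print("t",round(o["time_s"],2),"dx",np.round(R.inv().apply(np.array(p)-o["tool_pos"])*1000,1),"rv",np.round((R.inv()*Ro.from_euler("xyz",[180,0,yaw],degrees=True)).as_rotvec(),3))
E
python3 - <<'E'
from h import *
d=snap("wrist","w0");o=sensors.get_obs();R=rot(o)
c=-d["R"].T@d["t"]
print({k:np.round(d[k],3).tolist() for k in("fx","cx","cy","k1")},"cam in tool",R.inv().apply(c-o["tool_pos"]).round(4),"\n",(R.inv().as_matrix()@d["R"].T).round(3))
to([.53,-.115,.30],0)
E
```

```text
{'fx': 328.421, 'cx': 256.777, 'cy': 194.787, 'k1': 0.029} cam in tool [ 0.0656 -0.0009 -0.1543] 
 [[-0.001 -0.97  -0.243]
 [ 1.    -0.001  0.   ]
 [-0.001 -0.243  0.97 ]]
t 0.15 dx [ 477.7 -392.8  -69.8] rv [-0.001  0.     0.28 ]
```

>>> {"fn": "drive_tool", "kwargs": {"moves": [{"z": -50,"fingers": -1},{"x": 135,"y": -94,"z": -50,"rz": 0.14},{"x": 270,"y": -188,"z": -50,"rz": 0.28},{"x": 400,"y": -282,"z": -50,"rz": 0.28},{"x": 538,"y": -376,"z": -50,"rz": 0.28},{"x": 538,"y": -376,"z": -50,"rz": 0.28},{"x": 538,"y": -376,"z": -50,"rz": 0.28},{"x": 538,"y": -376,"z": -50,"rz": 0.28},{"x": 538,"y": -376,"z": -50,"rz": 0.28},{"x": 538,"y": -376,"z": -50,"rz": 0.28},{"x": 538,"y": -376,"z": -50,"rz": 0.28},{"x": 538,"y": -376,"z": -50,"rz": 0.28},{"x": 538,"y": -376,"z": -50,"rz": 0.28}]}}

```text
invalid input at $.moves[0]: expected keys x, y, z, rx, ry, rz, fingers
```

```bash
python3 - <<'E'
from h import *
d=snap("wrist","w1");o=sensors.get_obs();print(o["tool_pos"],o["tool_rot"],o["qpos"].round(1))
p=proj(d,[[.592,-.114,.07]])[0];print(p)
to([.52,.262,.28],0)
E
```

```text
[ 0.17938413 -0.62444642  0.22988715] [-1.79935647e+02  5.52582652e-03  1.60338075e+01] [74.8 18.4 -4.  83.1  1.3 78.5 -3.3]
[ -614.8535008 -1041.1580492]
t 0.2 dx [ 572.2 -757.9  -49.3] rv [-0.001  0.     0.28 ]
```

View pics/w1.png

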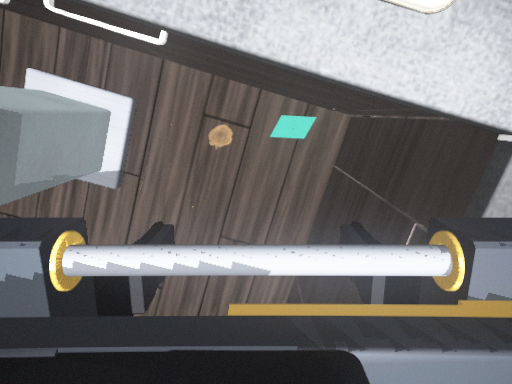

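This wrist view shows only the floor, with the gripper covering rows below about 220. The move was refused because every row needs all the keys. I'll resend it.

>>> {"fn": "drive_tool", "kwargs": {"moves": [{"x": 0,"y": 0,"z": -50,"rx": 0,"ry": 0,"rz": 0,"fingers": -1},{"x": 135,"y": -94,"z": -50,"rx": 0,"ry": 0,"rz": 0.14,"fingers": -1},{"x": 538,"y": -376,"z": -50,"rx": 0,"ry": 0,"rz": 0.28,"fingers": -1},{"x": 538,"y": -376,"z": -50,"rx": 0,"ry": 0,"rz": 0.28,"fingers": -1},{"x": 538,"y": -376,"z": -50,"rx": 0,"ry": 0,"rz": 0.28,"fingers": -1},{"x": 538,"y": -376,"z": -50,"rx": 0,"ry": 0,"rz": 0.28,"fingers": -1},{"x": 538,"y": -376,"z": -50,"rx": 0,"ry": 0,"rz": 0.28,"fingers": -1},{"x": 538,"y": -376,"z": -50,"rx": 0,"ry": 0,"rz": 0.28,"fingers": -1},{"x": 538,"y": -376,"z": -50,"rx": 0,"ry": 0,"rz": 0.28,"fingers": -1},{"x": 538,"y": -376,"z": -50,"rx": 0,"ry": 0,"rz": 0.28,"fingers": -1},{"x": 538,"y": -376,"z": -50,"rx": 0,"ry": 0,"rz": 0.28,"fingers": -1},{"x": 538,"y": -376,"z": -50,"rx": 0,"ry": 0,"rz": 0.28,"fingers": -1},{"x": 538,"y": -376,"z": -50,"rx": 0,"ry": 0,"rz": 0.28,"fingers": -1},{"x": 538,"y": -376,"z": -50,"rx": 0,"ry": 0,"rz": 0.28,"fingers": -1}]}}

```text
time_s: 1.95
tool_pos: [0.5922, -0.116, 0.2802]
tool_rot: [179.9, 0.1, -0.1]
force: [0.1, -1.0, -0.0]
grip_width: 0.0868
grasp_force: 0.0
```

```bash
python3 - <<'E'
from h import *
d=snap("wrist","w2");o=sensors.get_obs();print(o["tool_pos"],o["tool_rot"],o["qpos"].round(1))
p=proj(d,[[.592,-.114,.07]])[0];print(p)
u,v=p.astype(int);c=d["image"][max(0,v-75):v+75,u-100:u+100];print(max(0,v-75),u-100,c.shape)
cv2.imwrite("pics/w2c.png",cv2.resize(c,None,fx=4,fy=4,interpolation=cv2.INTER_CUBIC)[:,:,::-1])
to([.52,.262,.28],0)
E
```

```text
[ 0.5920258  -0.11658793  0.28031001] [ 1.79939226e+02  4.65926616e-02 -1.44855457e-01] [ 33.1  13.8 -29.4  84.9   6.8  83.1 -86.6]
[255.30066899 172.60254305]
97 155 (150, 200, 3)
t 2.0 dx [ -73.  -378.4   -0. ] rv [ 0.001  0.001 -0.003]
```

View pics/w2c.png

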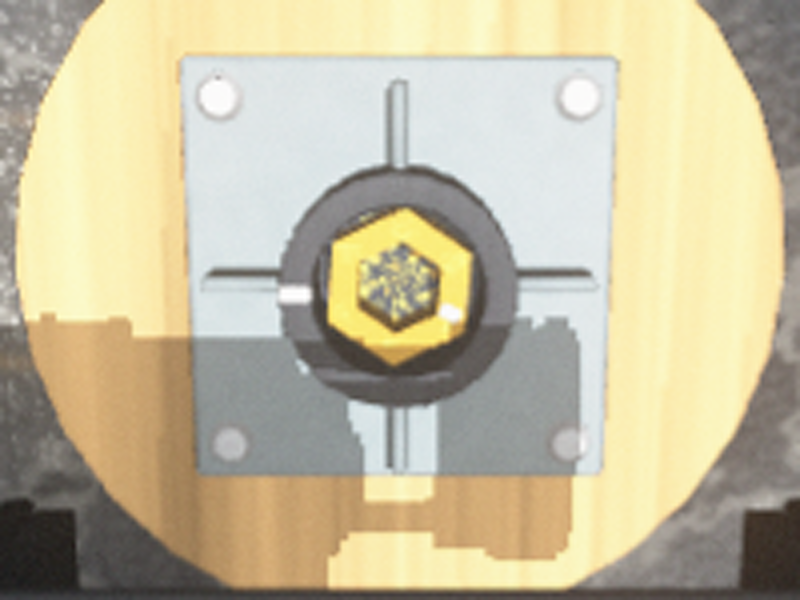

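The wrist crop shows the hub centre near crop (400,286). The white rim mark is at left (295,295), the white screw mark at (450,313), and a socket corner points up. So about 147° remain to the stop. I'll measure this properly on rectified planes.

```bash
cat > m.py <<'E'
from h import *
def rect(d,cx,cy,z,half,s):
    n=int(2*half/s)+1; a=np.linspace(-half,half,n)
    X,Y=np.meshgrid(a,a)  # row -> y down?, we set row=-x(world), col=-y
    P=np.stack([cx-Y,cy-X,np.full_like(X,z)],-1).reshape(-1,3)
    q=proj(d,P).reshape(n,n,2).astype(np.float32)
    return cv2.remap(d["image"],q[...,0],q[...,1],cv2.INTER_CUBIC)
def blobs(m,s,half,cx,cy,minmm2=2):
    n,l,st,c=cv2.connectedComponentsWithStats(m.astype(np.uint8))
    return [(round(st[i,4]*s*s*1e6,1),(cx-(c[i][1]*s-half)).round(4),(cy-(c[i][0]*s-half)).round(4),i,l) for i in range(1,n) if st[i,4]*s*s*1e6>minmm2]
E
python3 - <<'E'
from m import *
d=np.load("w2.npz");s=.0002;half=.05;cx,cy=.592,-.114
A=rect(d,cx,cy,.07,half,s);B=rect(d,cx,cy,.06,half,s)
for n,I in(("rim",A),("screw",B)):
    h=cv2.cvtColor(I,cv2.COLOR_RGB2HSV)
    print(n,[b[:3] for b in blobs((h[...,1]<50)&(h[...,2]>225),s,half,cx,cy,6)])
h=cv2.cvtColor(B,cv2.COLOR_RGB2HSV)
ye=(h[...,0]>15)&(h[...,0]<35)&(h[...,1]>110)
k=cv2.morphologyEx(ye.astype(np.uint8),cv2.MORPH_CLOSE,np.ones((5,5)))
def six(hull,tag):
    m=np.zeros(ye.shape,np.uint8);cv2.fillConvexPoly(m,hull,1)
    r,c=np.nonzero(m);y0,x0=r.mean(),c.mean();z=-(r-y0)+1j*-(c-x0)  # x + i y world
    print(tag,"centre",cx-(y0*s-half),cy-(x0*s-half),"area mm2",m.sum()*s*s*1e6,"corner deg mod60",np.degrees(np.angle((z**6).sum()))/6)
for b in blobs(k,s,half,cx,cy,100):
    print(b[:3]);m=(b[4]==b[3]).astype(np.uint8);cs,hi=cv2.findContours(m,cv2.RETR_CCOMP,cv2.CHAIN_APPROX_NONE)
    for c,hh in zip(cs,hi[0]):
        if cv2.contourArea(c)*s*s*1e6>80 and cv2.contourArea(c)*s*s*1e6<2000: six(cv2.convexHull(c),"hole" if hh[3]>=0 else "outer")
# dark hub disc at rim plane
h=cv2.cvtColor(A,cv2.COLOR_RGB2HSV);v=h[...,2]
C=A.copy();im=np.hstack([A,B])
cv2.imwrite("pics/rect.png",cv2.resize(im,(800,400))[:,:,::-1])
E
```

```text
rim [(np.float64(1141.6), np.float64(0.6269), np.float64(-0.0808)), (np.float64(1253.6), np.float64(0.6264), np.float64(-0.146)), (np.float64(12.6), np.float64(0.5975), np.float64(-0.1586)), (np.float64(30.8), np.float64(0.5948), np.float64(-0.0835)), (np.float64(168.5), np.float64(0.5892), np.float64(-0.0712)), (np.float64(121.0), np.float64(0.5911), np.float64(-0.1563)), (np.float64(22.2), np.float64(0.5895), np.float64(-0.1273)), (np.float64(117.0), np.float64(0.5541), np.float64(-0.1044)), (np.float64(120.9), np.float64(0.5521), np.float64(-0.1196))]
screw [(np.float64(1168.2), np.float64(0.6265), np.float64(-0.0808)), (np.float64(1287.3), np.float64(0.626), np.float64(-0.146)), (np.float64(11.9), np.float64(0.5959), np.float64(-0.1591)), (np.float64(32.3), np.float64(0.5931), np.float64(-0.0826)), (np.float64(160.8), np.float64(0.5873), np.float64(-0.0707)), (np.float64(112.2), np.float64(0.5895), np.float64(-0.1564)), (np.float64(23.4), np.float64(0.5876), np.float64(-0.1276)), (np.float64(114.1), np.float64(0.5521), np.float64(-0.1041)), (np.float64(114.0), np.float64(0.5503), np.float64(-0.1197))]
(np.float64(1016.4), np.float64(0.5949), np.float64(-0.1122))
outer centre 0.5950798229314679 -0.11292212810143185 area mm2 1463.8400000000001 corner deg mod60 -4.511527023176593
hole centre 0.5964638960015757 -0.11297837305495373 area mm2 406.16 corner deg mod60 -3.4860723213097717
```

View pics/rect.png

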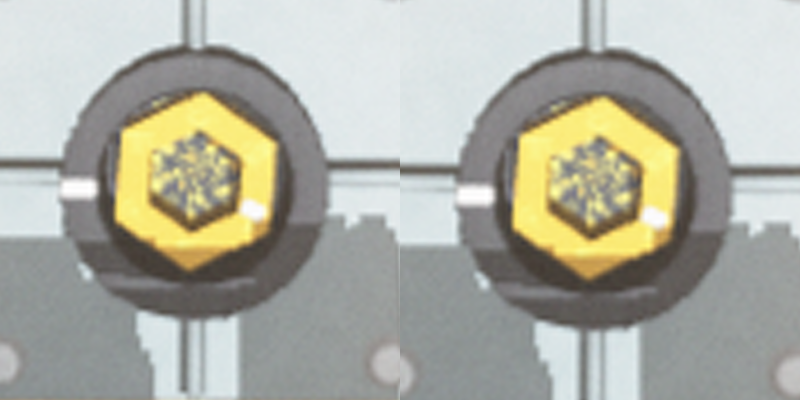

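The rectified hub centre is about (0.5967, -0.1128). A socket corner lies at about -5° (mod 60), the rim mark at about 94° and the screw mark at about -121°, so about 145° remain. Next I'll move over the stand.

>>> {"fn": "drive_tool", "kwargs": {"moves": [{"x": -67,"y": -378,"z": 0,"rx": 0,"ry": 0,"rz": -1.571,"fingers": -1},{"x": -67,"y": -378,"z": 0,"rx": 0,"ry": 0,"rz": -1.571,"fingers": -1},{"x": -67,"y": -378,"z": 0,"rx": 0,"ry": 0,"rz": -1.571,"fingers": -1},{"x": -67,"y": -378,"z": 0,"rx": 0,"ry": 0,"rz": -1.571,"fingers": -1},{"x": -67,"y": -378,"z": 0,"rx": 0,"ry": 0,"rz": -1.571,"fingers": -1},{"x": -67,"y": -378,"z": 0,"rx": 0,"ry": 0,"rz": -1.571,"fingers": -1},{"x": -67,"y": -378,"z": 0,"rx": 0,"ry": 0,"rz": -1.571,"fingers": -1},{"x": -67,"y": -378,"z": 0,"rx": 0,"ry": 0,"rz": -1.571,"fingers": -1},{"x": -67,"y": -378,"z": 0,"rx": 0,"ry": 0,"rz": -1.571,"fingers": -1},{"x": -67,"y": -378,"z": 0,"rx": 0,"ry": 0,"rz": -1.571,"fingers": -1},{"x": -67,"y": -378,"z": 0,"rx": 0,"ry": 0,"rz": -1.571,"fingers": -1},{"x": -67,"y": -378,"z": 0,"rx": 0,"ry": 0,"rz": -1.571,"fingers": -1}]}}

```text
time_s: 3.5
tool_pos: [0.5259, 0.2628, 0.2806]
tool_rot: [180.0, 0.0, 89.9]
force: [0.3, 0.6, -1.0]
grip_width: 0.0867
grasp_force: 0.0
```

```bash
python3 - <<'E'
from m import *
d=snap("wrist","w3");o=sensors.get_obs();print(o["tool_pos"],o["tool_rot"],o["qpos"].round(1))
s=.0002
# rectify stand top at .06 and cap plane at .126, world-aligned (up=+x,left=+y)
A=rect(d,.525,.262,.06,.07,s);B=rect(d,.525,.262,.126,.04,s)
for I,z,half in((A,.06,.07),(B,.126,.04)):
    h=cv2.cvtColor(I,cv2.COLOR_RGB2HSV)
    if z<.1: print("dots",[b[:3] for b in blobs((h[...,1]<70)&(h[...,2]>190),s,half,.525,.262,20)])
    else:
        m=cv2.morphologyEx((h[...,2]<75).astype(np.uint8),cv2.MORPH_OPEN,np.ones((9,9)))
        for b in blobs(m,s,half,.525,.262,200):
            cs,_=cv2.findContours((b[4]==b[3]).astype(np.uint8),0,1);r=cv2.minAreaRect(cs[0])
            print("cap",b[:3],"rect c",.525-(r[0][1]*s-half),.262-(r[0][0]*s-half),np.array(r[1])*s*1000,"img cw angle",r[2])
cv2.imwrite("pics/rect3.png",np.hstack([cv2.resize(A,(400,400)),cv2.resize(B,(400,400))])[:,:,::-1])
E
```

```text
[0.52589259 0.26291465 0.2805447 ] [1.79989854e+02 1.71541370e-02 8.99432214e+01] [ 14.6  16.1 -53.1  86.5  12.9  83.8 -38.8]
dots [(np.float64(25.3), np.float64(0.5934), np.float64(0.2696)), (np.float64(3775.4), np.float64(0.5341), np.float64(0.2258)), (np.float64(161.1), np.float64(0.5691), np.float64(0.2446)), (np.float64(30.2), np.float64(0.5689), np.float64(0.2132)), (np.float64(125.4), np.float64(0.5517), np.float64(0.3107)), (np.float64(126.7), np.float64(0.4858), np.float64(0.2933)), (np.float64(38.1), np.float64(0.4812), np.float64(0.2101))]
```

View pics/rect3.png

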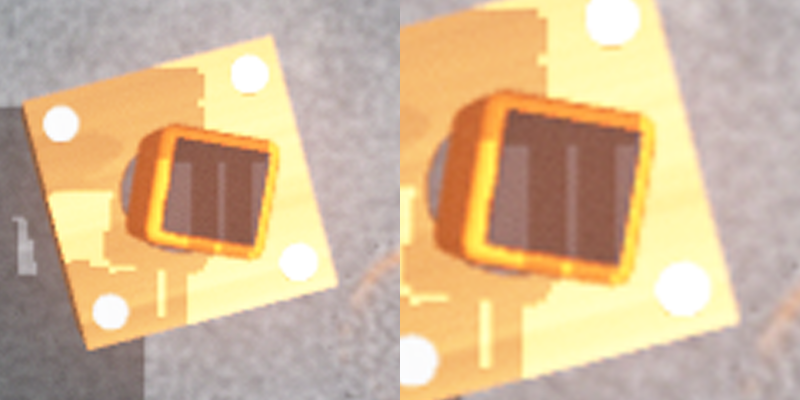

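The stand's dots centre on (0.5275, 0.2690). The key cap centre is (0.527, 0.2687) with faces at -8.3° (mod 90), which agrees with the key hanging in the hole. I'll grip now.

>>> {"fn": "drive_tool", "kwargs": {"moves": [{"x": 6,"y": 1,"z": 50,"rx": 0,"ry": 0,"rz": 0.143,"fingers": -1},{"x": 6,"y": 1,"z": 100,"rx": 0,"ry": 0,"rz": 0.143,"fingers": -1},{"x": 6,"y": 1,"z": 150,"rx": 0,"ry": 0,"rz": 0.143,"fingers": -1},{"x": 6,"y": 1,"z": 180,"rx": 0,"ry": 0,"rz": 0.143,"fingers": -1},{"x": 6,"y": 1,"z": 196,"rx": 0,"ry": 0,"rz": 0.143,"fingers": -1},{"x": 6,"y": 1,"z": 196,"rx": 0,"ry": 0,"rz": 0.143,"fingers": -1},{"x": 6,"y": 1,"z": 196,"rx": 0,"ry": 0,"rz": 0.143,"fingers": -1},{"x": 6,"y": 1,"z": 196,"rx": 0,"ry": 0,"rz": 0.143,"fingers": 1},{"x": 6,"y": 1,"z": 196,"rx": 0,"ry": 0,"rz": 0.143,"fingers": 1},{"x": 6,"y": 1,"z": 196,"rx": 0,"ry": 0,"rz": 0.143,"fingers": 1},{"x": 6,"y": 1,"z": 196,"rx": 0,"ry": 0,"rz": 0.143,"fingers": 1},{"x": 6,"y": 1,"z": 196,"rx": 0,"ry": 0,"rz": 0.143,"fingers": 1},{"x": 6,"y": 1,"z": 196,"rx": 0,"ry": 0,"rz": 0.143,"fingers": 1}], "force": 25}}

```text
time_s: 5.18
tool_pos: [0.527, 0.2692, 0.0845]
tool_rot: [180.0, -0.0, 81.8]
force: [-0.3, 0.2, -0.8]
grip_width: 0.036
grasp_force: 25.0
```

>>> {"fn": "drive_tool", "kwargs": {"moves": [{"x": 0,"y": 0,"z": -40,"rx": 0,"ry": 0,"rz": 0,"fingers": 1},{"x": 0,"y": 0,"z": -90,"rx": 0,"ry": 0,"rz": 0,"fingers": 1},{"x": 0,"y": 0,"z": -140,"rx": 0,"ry": 0,"rz": 0,"fingers": 1},{"x": 0,"y": 0,"z": -150,"rx": 0,"ry": 0,"rz": 0,"fingers": 1},{"x": 0,"y": 0,"z": -150,"rx": 0,"ry": 0,"rz": 0,"fingers": 1},{"x": 0,"y": 0,"z": -150,"rx": 0,"ry": 0,"rz": 0,"fingers": 1}]}}

```text
time_s: 5.92
tool_pos: [0.5259, 0.2684, 0.2324]
tool_rot: [-179.8, 0.1, 81.8]
force: [-0.2, -0.8, -1.4]
grip_width: 0.0358
grasp_force: 25.0
```

```bash
python3 - <<'E'
from h import *
d=snap("scene","s4");o=sensors.get_obs();print(o["tool_pos"],o["tool_rot"],o["force"],o["grip_width"])
x,y,z=o["tool_pos"];z-=.079
p=proj(d,[[x,y,z],[x,y,z+.055],[x,y,z+.121]]);print(p)
u,v=p[1].astype(int);c=d["image"][v-45:v+45,u-50:u+50]
cv2.imwrite("pics/s4c.png",cv2.resize(c,None,fx=6,fy=6,interpolation=cv2.INTER_CUBIC)[:,:,::-1])
r=-d["R"].T@d["t"]-np.array([x,y,z]);print("az to cam",np.degrees(np.arctan2(r[1],r[0])),"dist",np.linalg.norm(r))
for k in range(6):
    vv=int(p[0][1]+(p[1][1]-p[0][1])*(.2+.12*k));print(vv,d["image"][vv,u-13:u+14].mean(1).astype(int).tolist())
E
```

```text
[0.5259461  0.26848045 0.23238156] [-1.79828066e+02  1.06105113e-01  8.18052208e+01] [-0.65180963 -0.34492297 -1.79445035] 0.03587489575594523
[[188.93412073 218.03465909]
 [186.82005752 194.8464421 ]
 [184.17815074 165.52794338]]
az to cam 140.55270961061512 dist 1.0346343619027238
213 [115, 127, 101, 82, 89, 46, 51, 48, 49, 55, 87, 120, 114, 122, 136, 132, 133, 132, 135, 129, 100, 104, 102, 99, 97, 99, 100]
210 [115, 114, 115, 122, 124, 118, 124, 124, 112, 116, 123, 113, 114, 126, 134, 132, 133, 134, 133, 121, 101, 101, 85, 77, 85, 106, 102]
207 [115, 116, 116, 113, 111, 113, 113, 114, 110, 126, 116, 112, 117, 130, 134, 131, 134, 134, 131, 113, 104, 97, 66, 56, 59, 57, 58]
205 [114, 111, 113, 115, 114, 115, 115, 115, 112, 130, 111, 112, 118, 134, 133, 134, 132, 136, 129, 106, 104, 97, 68, 88, 74, 69, 65]
202 [124, 122, 121, 117, 114, 119, 119, 115, 120, 131, 110, 114, 120, 136, 132, 135, 132, 135, 128, 96, 101, 101, 92, 101, 108, 97, 104]
199 [117, 117, 118, 118, 121, 121, 120, 112, 110, 84, 68, 61, 53, 61, 72, 69, 67, 73, 91, 83, 98, 128, 133, 112, 102, 98, 81]
```

View pics/s4c.png

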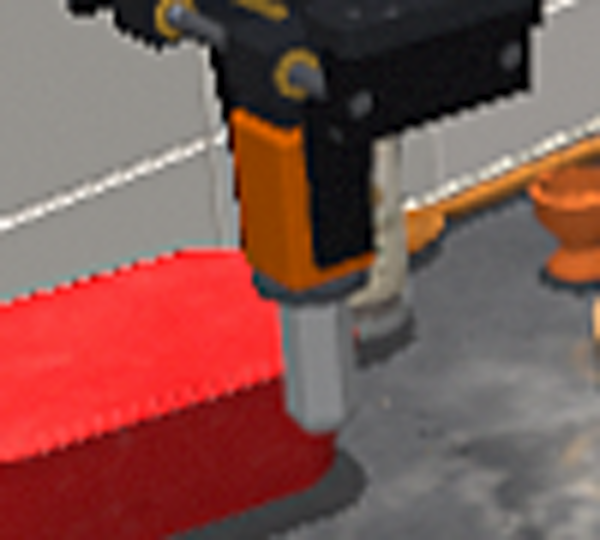

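The crop shows the shank with one wide bright face toward the camera and narrow slivers at each side (3/6/3 px). So the corners lie at -8.2° (mod 60), and the socket needs about -5°. I'll carry the key over the hub.

>>> {"fn": "drive_tool", "kwargs": {"moves": [{"x": -367,"y": 124,"z": 0,"rx": 0,"ry": 0,"rz": -0.056,"fingers": 1},{"x": -367,"y": 124,"z": 0,"rx": 0,"ry": 0,"rz": -0.056,"fingers": 1},{"x": -367,"y": 124,"z": 0,"rx": 0,"ry": 0,"rz": -0.056,"fingers": 1},{"x": -367,"y": 124,"z": 0,"rx": 0,"ry": 0,"rz": -0.056,"fingers": 1},{"x": -367,"y": 124,"z": 0,"rx": 0,"ry": 0,"rz": -0.056,"fingers": 1},{"x": -367,"y": 124,"z": 0,"rx": 0,"ry": 0,"rz": -0.056,"fingers": 1},{"x": -367,"y": 124,"z": 0,"rx": 0,"ry": 0,"rz": -0.056,"fingers": 1},{"x": -367,"y": 124,"z": 40,"rx": 0,"ry": 0,"rz": -0.056,"fingers": 1},{"x": -367,"y": 124,"z": 60,"rx": 0,"ry": 0,"rz": -0.056,"fingers": 1},{"x": -367,"y": 124,"z": 60,"rx": 0,"ry": 0,"rz": -0.056,"fingers": 1},{"x": -367,"y": 124,"z": 60,"rx": 0,"ry": 0,"rz": -0.056,"fingers": 1},{"x": -367,"y": 124,"z": 60,"rx": 0,"ry": 0,"rz": -0.056,"fingers": 1}]}}

```text
time_s: 7.48
tool_pos: [0.5981, -0.1114, 0.176]
tool_rot: [179.9, 0.0, 85.0]
force: [-0.0, 0.4, -1.5]
grip_width: 0.0358
grasp_force: 25.0
```

```bash
python3 - <<'E'
from h import *
o=sensors.get_obs();print(o["tool_pos"],o["tool_rot"],o["force"],o["qpos"].round(1));to([.5966,-.1129,.1545],85)
E
```

```text
[ 0.59811518 -0.11137081  0.17600378] [1.79867937e+02 2.86099437e-02 8.50493826e+01] [-0.04413523  0.41919648 -1.48205689] [ 41.7  19.7 -41.2  92.5  13.5  72.8  -6.8]
t 7.47 dx [-1.6 -1.4 21.5] rv [0.002 0.    0.001]
```

>>> {"fn": "drive_tool", "kwargs": {"moves": [{"x": -1.6,"y": -1.4,"z": 15,"rx": 0,"ry": 0,"rz": 0,"fingers": 1},{"x": -1.6,"y": -1.4,"z": 30,"rx": 0,"ry": 0,"rz": 0,"fingers": 1},{"x": -1.6,"y": -1.4,"z": 34,"rx": 0,"ry": 0,"rz": 0,"fingers": 1},{"x": -1.6,"y": -1.4,"z": 37,"rx": 0,"ry": 0,"rz": 0,"fingers": 1},{"x": -1.6,"y": -1.4,"z": 39,"rx": 0,"ry": 0,"rz": 0,"fingers": 1},{"x": -1.6,"y": -1.4,"z": 41,"rx": 0,"ry": 0,"rz": 0,"fingers": 1},{"x": -1.6,"y": -1.4,"z": 42,"rx": 0,"ry": 0,"rz": 0,"fingers": 1}]}}

```text
time_s: 8.35
tool_pos: [0.5958, -0.1132, 0.1326]
tool_rot: [180.0, 0.0, 85.0]
force: [-0.2, 0.7, -0.8]
grip_width: 0.0358
grasp_force: 25.0
```

>>> {"fn": "drive_tool", "kwargs": {"moves": [{"x": 0,"y": 0,"z": 4,"rx": 0,"ry": 0,"rz": 0,"fingers": 1},{"x": 0,"y": 0,"z": 8,"rx": 0,"ry": 0,"rz": 0,"fingers": 1},{"x": 0,"y": 0,"z": 12,"rx": 0,"ry": 0,"rz": 0,"fingers": 1},{"x": 0,"y": 0,"z": 14,"rx": 0,"ry": 0,"rz": 0,"fingers": 1},{"x": 0,"y": 0,"z": 15,"rx": 0,"ry": 0,"rz": 0,"fingers": 1},{"x": 0,"y": 0,"z": 16,"rx": 0,"ry": 0,"rz": 0,"fingers": 1}]}}

```text
time_s: 9.1
tool_pos: [0.5956, -0.1131, 0.1175]
tool_rot: [-180.0, 0.0, 85.0]
force: [-4.0, 1.2, 8.1]
grip_width: 0.0357
grasp_force: 25.0
```

>>> {"fn": "drive_tool", "kwargs": {"moves": [{"x": 0,"y": -0.5,"z": 0,"rx": 0,"ry": 0,"rz": 0.0,"fingers": 1},{"x": 0,"y": -0.5,"z": -0.5,"rx": 0,"ry": 0,"rz": 0.14,"fingers": 1},{"x": 0,"y": -0.5,"z": -0.5,"rx": 0,"ry": 0,"rz": 0.28,"fingers": 1},{"x": 0,"y": -0.5,"z": -0.5,"rx": 0,"ry": 0,"rz": 0.42,"fingers": 1},{"x": 0,"y": -0.5,"z": -0.5,"rx": 0,"ry": 0,"rz": 0.56,"fingers": 1},{"x": 0,"y": -0.5,"z": -0.5,"rx": 0,"ry": 0,"rz": 0.7,"fingers": 1},{"x": 0,"y": -0.5,"z": -0.5,"rx": 0,"ry": 0,"rz": 0.84,"fingers": 1},{"x": 0,"y": -0.5,"z": -0.5,"rx": 0,"ry": 0,"rz": 0.98,"fingers": 1},{"x": 0,"y": -0.5,"z": -0.5,"rx": 0,"ry": 0,"rz": 1.12,"fingers": 1},{"x": 0,"y": -0.5,"z": -0.5,"rx": 0,"ry": 0,"rz": 1.26,"fingers": 1},{"x": 0,"y": -0.5,"z": -0.5,"rx": 0,"ry": 0,"rz": 1.4,"fingers": 1},{"x": 0,"y": -0.5,"z": -0.5,"rx": 0,"ry": 0,"rz": 1.4,"fingers": 1},{"x": 0,"y": -0.5,"z": -0.5,"rx": 0,"ry": 0,"rz": 1.4,"fingers": 1}]}}

```text
time_s: 10.72
tool_pos: [0.5954, -0.1133, 0.1175]
tool_rot: [180.0, -0.0, 4.9]
force: [-1.6, 0.1, 5.1]
grip_width: 0.0358
grasp_force: 25.0
```

```bash
python3 - <<'E'
from h import *
o=sensors.get_obs();print(o["tool_pos"],o["tool_rot"],o["force"],o["wrist_torque"],o["qpos"].round(1));to([.5957,-.1131,.1175],95)
E
```

```text
[ 0.59543331 -0.11325472  0.11753167] [ 1.79970285e+02 -3.11003024e-02  4.92978237e+00] [-1.57289982  0.13908222  5.10231685] [-0.09065147  0.4689887  -0.07135845] [ 30.7  19.8 -27.1  96.7   9.8  65.8 -84.1]
t 10.72 dx [ 0.3 -0.1  0. ] rv [ 1.000e-03 -0.000e+00 -1.572e+00]
```

>>> {"fn": "drive_tool", "kwargs": {"moves": [{"x": 0,"y": 0,"z": 0,"rx": 0,"ry": 0,"rz": 0,"fingers": -1},{"x": 0,"y": 0,"z": 0,"rx": 0,"ry": 0,"rz": 0,"fingers": -1},{"x": 0,"y": 0,"z": 0,"rx": 0,"ry": 0,"rz": 0,"fingers": -1},{"x": 0,"y": 0,"z": 0,"rx": 0,"ry": 0,"rz": 0,"fingers": -1},{"x": 0,"y": 0,"z": 0,"rx": 0,"ry": 0,"rz": -0.4,"fingers": -1},{"x": 0,"y": 0,"z": 0,"rx": 0,"ry": 0,"rz": -0.8,"fingers": -1},{"x": 0,"y": 0,"z": 0,"rx": 0,"ry": 0,"rz": -1.2,"fingers": -1},{"x": 0,"y": 0,"z": 0,"rx": 0,"ry": 0,"rz": -1.571,"fingers": -1},{"x": 0,"y": 0,"z": 0,"rx": 0,"ry": 0,"rz": -1.571,"fingers": -1},{"x": 0,"y": 0,"z": 0,"rx": 0,"ry": 0,"rz": -1.571,"fingers": -1},{"x": 0,"y": 0,"z": 0,"rx": 0,"ry": 0,"rz": -1.571,"fingers": -1},{"x": 0,"y": 0,"z": 0,"rx": 0,"ry": 0,"rz": -1.571,"fingers": -1},{"x": 0,"y": 0,"z": 0,"rx": 0,"ry": 0,"rz": -1.571,"fingers": -1},{"x": 0,"y": 0,"z": 0,"rx": 0,"ry": 0,"rz": -1.571,"fingers": -1},{"x": 0,"y": 0,"z": 0,"rx": 0,"ry": 0,"rz": -1.571,"fingers": -1}]}}

```text
time_s: 12.6
tool_pos: [0.5952, -0.1132, 0.117]
tool_rot: [180.0, 0.0, 94.7]
force: [0.2, 0.7, -0.0]
grip_width: 0.0873
grasp_force: 0.0
```

>>> {"fn": "drive_tool", "kwargs": {"moves": [{"x": 0,"y": 0,"z": 0,"rx": 0,"ry": 0,"rz": 0,"fingers": 1},{"x": 0,"y": 0,"z": 0,"rx": 0,"ry": 0,"rz": 0,"fingers": 1},{"x": 0,"y": 0,"z": 0,"rx": 0,"ry": 0,"rz": 0,"fingers": 1},{"x": 0,"y": 0,"z": 0,"rx": 0,"ry": 0,"rz": 0,"fingers": 1},{"x": 0,"y": 0,"z": 0,"rx": 0,"ry": 0,"rz": 0,"fingers": 1}], "force": 25}}

```text
time_s: 13.22
tool_pos: [0.5952, -0.1131, 0.117]
tool_rot: [-180.0, 0.0, 94.8]
force: [0.1, 0.5, 0.5]
grip_width: 0.0454
grasp_force: 0.0
```

>>> {"fn": "drive_tool", "kwargs": {"moves": [{"x": 0,"y": 0,"z": 0,"rx": 0,"ry": 0,"rz": 0.14,"fingers": 1},{"x": 0,"y": 0,"z": 0,"rx": 0,"ry": 0,"rz": 0.28,"fingers": 1},{"x": 0,"y": 0,"z": 0,"rx": 0,"ry": 0,"rz": 0.42,"fingers": 1},{"x": 0,"y": 0,"z": 0,"rx": 0,"ry": 0,"rz": 0.56,"fingers": 1},{"x": 0,"y": 0,"z": 0,"rx": 0,"ry": 0,"rz": 0.7,"fingers": 1},{"x": 0,"y": 0,"z": 0,"rx": 0,"ry": 0,"rz": 0.84,"fingers": 1},{"x": 0,"y": 0,"z": 0,"rx": 0,"ry": 0,"rz": 0.98,"fingers": 1},{"x": 0,"y": 0,"z": 0,"rx": 0,"ry": 0,"rz": 1.05,"fingers": 1},{"x": 0,"y": 0,"z": 0,"rx": 0,"ry": 0,"rz": 1.05,"fingers": 1}]}}

```text
time_s: 14.35
tool_pos: [0.5953, -0.1131, 0.1169]
tool_rot: [180.0, -0.0, 34.7]
force: [0.9, -0.9, -0.4]
grip_width: 0.0372
grasp_force: 23.9
```

```bash
python3 - <<'E'
from h import *
o=sensors.get_obs();print(o["tool_pos"],o["tool_rot"],o["force"],o["wrist_torque"],o["qpos"].round(1))
E
```

```text
[ 0.59534078 -0.11305642  0.11690396] [ 1.79983181e+02 -8.00696494e-03  3.47093969e+01] [ 0.92777972 -0.90712324 -0.40428788] [ 0.04862264 -0.2954901  -0.02658543] [ 34.3  20.6 -31.5  96.6  11.6  66.1 -55.7]
```

Two slips: the fingers were still closing (45 mm) when the turn began, and they now read 37.2 mm. The grip may be slightly askew. I'll go on in small steps and watch the torque.

>>> {"fn": "drive_tool", "kwargs": {"moves": [{"x": 0,"y": 0,"z": 0,"rx": 0,"ry": 0,"rz": 0.07,"fingers": 1},{"x": 0,"y": 0,"z": 0,"rx": 0,"ry": 0,"rz": 0.14,"fingers": 1},{"x": 0,"y": 0,"z": 0,"rx": 0,"ry": 0,"rz": 0.21,"fingers": 1},{"x": 0,"y": 0,"z": 0,"rx": 0,"ry": 0,"rz": 0.21,"fingers": 1}]}}

```text
time_s: 14.85
tool_pos: [0.5954, -0.113, 0.1169]
tool_rot: [180.0, -0.0, 22.7]
force: [0.8, -0.3, -2.4]
grip_width: 0.0369
grasp_force: 23.9
```

```bash
python3 - <<'E'
from h import *
o=sensors.get_obs();print(o["tool_pos"],o["tool_rot"],o["force"],o["wrist_torque"],o["grip_width"])
E
```

```text
[ 0.59536396 -0.11303174  0.11691118] [ 1.79992278e+02 -1.99247804e-02  2.27314095e+01] [ 0.77229434 -0.29234247 -2.39128433] [-0.01793737 -0.32125191 -0.01963939] 0.03690875346749388
```

>>> {"fn": "drive_tool", "kwargs": {"moves": [{"x": 0,"y": 0,"z": 0,"rx": 0,"ry": 0,"rz": 0.07,"fingers": 1},{"x": 0,"y": 0,"z": 0,"rx": 0,"ry": 0,"rz": 0.14,"fingers": 1},{"x": 0,"y": 0,"z": 0,"rx": 0,"ry": 0,"rz": 0.21,"fingers": 1},{"x": 0,"y": 0,"z": 0,"rx": 0,"ry": 0,"rz": 0.21,"fingers": 1}]}}

```text
time_s: 15.35
tool_pos: [0.5954, -0.1131, 0.1169]
tool_rot: [180.0, -0.0, 10.7]
force: [1.4, -0.8, -2.3]
grip_width: 0.0372
grasp_force: 23.9
```

```bash
python3 - <<'E'
from h import *
o=sensors.get_obs();print(o["tool_pos"],o["tool_rot"],o["force"],o["wrist_torque"],o["grip_width"])
E
```

```text
[ 0.59538884 -0.11307718  0.11692072] [ 1.79994803e+02 -2.10881980e-02  1.07276267e+01] [ 1.37350853 -0.82844013 -2.33655113] [ 0.01291973 -0.44375378  0.01275133] 0.037202709120072536
```

>>> {"fn": "drive_tool", "kwargs": {"moves": [{"x": 0,"y": 0,"z": 0,"rx": 0,"ry": 0,"rz": 0.07,"fingers": 1},{"x": 0,"y": 0,"z": 0,"rx": 0,"ry": 0,"rz": 0.14,"fingers": 1},{"x": 0,"y": 0,"z": 0,"rx": 0,"ry": 0,"rz": 0.21,"fingers": 1},{"x": 0,"y": 0,"z": 0,"rx": 0,"ry": 0,"rz": 0.21,"fingers": 1}]}}

```text
time_s: 15.85
tool_pos: [0.5955, -0.113, 0.117]
tool_rot: [180.0, -0.0, -1.2]
force: [1.1, -0.6, -3.8]
grip_width: 0.0376
grasp_force: 26.2
```

```bash
python3 - <<'E'
from h import *
o=sensors.get_obs();print(o["tool_pos"],o["tool_rot"],o["force"],o["wrist_torque"],o["grip_width"])
d=snap("scene","s5");p=proj(d,[[.5954,-.113,.038],[.5954,-.113,.1]]);print(p)
u,v=p[1].astype(int);c=d["image"][v-45:v+45,u-60:u+60]
cv2.imwrite("pics/s5c.png",cv2.resize(c,None,fx=6,fy=6,interpolation=cv2.INTER_CUBIC)[:,:,::-1])
E
```

```text
[ 0.59547576 -0.11303306  0.1169521 ] [ 1.79956653e+02 -3.10900752e-02 -1.15524094e+00] [ 1.07825144 -0.59619503 -3.84829809] [-0.19494038 -0.56830199  0.91283599] 0.03760117136198081
[[275.68799811 196.78308991]
 [275.64991397 176.89642862]]
```

View pics/s5c.png

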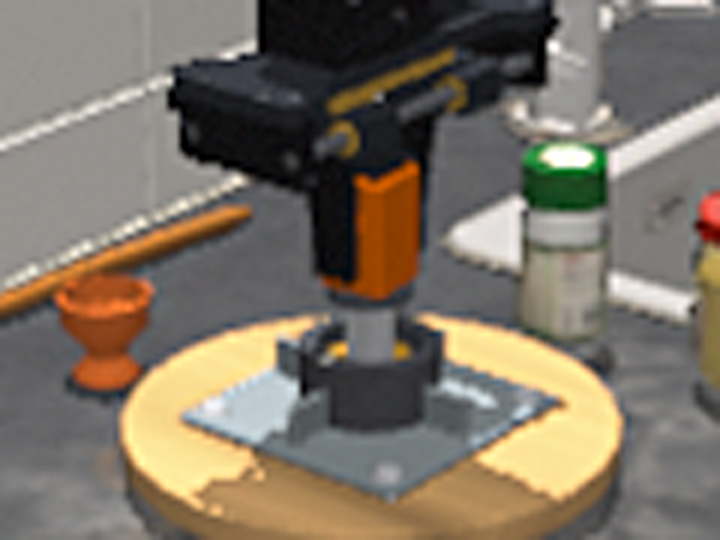

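The crop shows the key upright and seated in the hub. The wrist torque jumped to 0.91 N m, so the screw is at its stop. I'll press a little further to confirm.

>>> {"fn": "drive_tool", "kwargs": {"moves": [{"x": 0,"y": 0,"z": 0,"rx": 0,"ry": 0,"rz": 0.05,"fingers": 1},{"x": 0,"y": 0,"z": 0,"rx": 0,"ry": 0,"rz": 0.05,"fingers": 1}]}}

```text
time_s: 16.15
tool_pos: [0.5953, -0.1131, 0.117]
tool_rot: [180.0, -0.0, -4.1]
force: [2.2, -0.4, -2.8]
grip_width: 0.0376
grasp_force: 26.9
```

```bash
python3 - <<'E'
from h import *
o=sensors.get_obs();print(o["tool_rot"],o["force"],o["wrist_torque"],o["grip_width"])
E
```

```text
[ 1.79971864e+02 -1.01256397e-02 -4.10760056e+00] [ 2.2022762  -0.43940761 -2.77204189] [-0.13425736 -0.52304759  1.06723032] 0.03761454337052232
```

Dead reckoning says the screw turned more than the marks suggested, so I'll check it. I'll let go of the key in the socket, rise and look at the marks.

>>> {"fn": "drive_tool", "kwargs": {"moves": [{"x": 0,"y": 0,"z": 0,"rx": 0,"ry": 0,"rz": -0.06,"fingers": 1},{"x": 0,"y": 0,"z": 0,"rx": 0,"ry": 0,"rz": -0.06,"fingers": -1},{"x": 0,"y": 0,"z": 0,"rx": 0,"ry": 0,"rz": -0.06,"fingers": -1},{"x": 0,"y": 0,"z": 0,"rx": 0,"ry": 0,"rz": -0.06,"fingers": -1},{"x": 0,"y": 0,"z": 0,"rx": 0,"ry": 0,"rz": -0.06,"fingers": -1},{"x": 0,"y": 0,"z": -30,"rx": 0,"ry": 0,"rz": -0.06,"fingers": -1},{"x": 0,"y": 0,"z": -80,"rx": 0,"ry": 0,"rz": -0.2,"fingers": -1},{"x": -3,"y": -40,"z": -140,"rx": 0,"ry": 0,"rz": -0.9,"fingers": -1},{"x": -3,"y": -40,"z": -140,"rx": 0,"ry": 0,"rz": -1.571,"fingers": -1},{"x": -3,"y": -40,"z": -140,"rx": 0,"ry": 0,"rz": -1.571,"fingers": -1},{"x": -3,"y": -40,"z": -140,"rx": 0,"ry": 0,"rz": -1.571,"fingers": -1},{"x": -3,"y": -40,"z": -140,"rx": 0,"ry": 0,"rz": -1.571,"fingers": -1},{"x": -3,"y": -40,"z": -140,"rx": 0,"ry": 0,"rz": -1.571,"fingers": -1},{"x": -3,"y": -40,"z": -140,"rx": 0,"ry": 0,"rz": -1.571,"fingers": -1},{"x": -3,"y": -40,"z": -140,"rx": 0,"ry": 0,"rz": -1.571,"fingers": -1},{"x": -3,"y": -40,"z": -140,"rx": 0,"ry": 0,"rz": -1.571,"fingers": -1},{"x": -3,"y": -40,"z": -140,"rx": 0,"ry": 0,"rz": -1.571,"fingers": -1}]}}

```text
time_s: 18.27
tool_pos: [0.5952, -0.073, 0.257]
tool_rot: [-180.0, 0.0, 85.6]
force: [0.7, -0.9, 0.4]
grip_width: 0.0867
grasp_force: 0.0
```

```bash
python3 - <<'E'
from m import *
d=snap("wrist","w6");o=sensors.get_obs();print(o["tool_pos"],o["tool_rot"])
# left: world-aligned at rim plane; right: world-aligned at key cap plane (38+121=159)
A=rect(d,.5965,-.113,.065,.05,.00025);B=rect(d,.5965,-.113,.159,.05,.00025)
cv2.imwrite("pics/rect6.png",np.hstack([A[:400,:400],B[:400,:400]])[:,:,::-1])
E
```

```text
[ 0.59518956 -0.07300207  0.25704837] [-1.79999209e+02  7.03994035e-03  8.56519533e+01]
```

View pics/rect6.png

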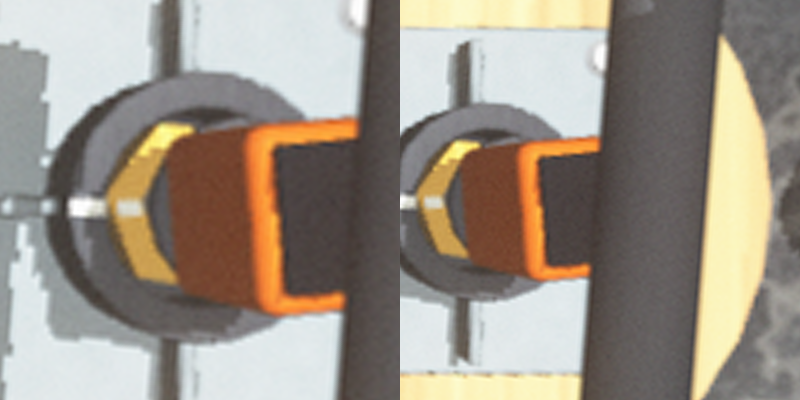

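The rectified view shows the white mark on the screw at (130,207), in line with the rim mark at (85,207). The screw is at its stop. I'll regrip the key, aligned this time, and take it out.

>>> {"fn": "drive_tool", "kwargs": {"moves": [{"x": -40,"y": 3,"z": 0,"rx": 0,"ry": 0,"rz": -0.11,"fingers": -1},{"x": -40,"y": 3,"z": 20,"rx": 0,"ry": 0,"rz": -0.11,"fingers": -1},{"x": -40,"y": 3,"z": 60,"rx": 0,"ry": 0,"rz": -0.11,"fingers": -1},{"x": -40,"y": 3,"z": 105,"rx": 0,"ry": 0,"rz": -0.11,"fingers": -1},{"x": -40,"y": 3,"z": 132,"rx": 0,"ry": 0,"rz": -0.11,"fingers": -1},{"x": -40,"y": 3,"z": 140,"rx": 0,"ry": 0,"rz": -0.11,"fingers": -1},{"x": -40,"y": 3,"z": 140,"rx": 0,"ry": 0,"rz": -0.11,"fingers": -1},{"x": -40,"y": 3,"z": 140,"rx": 0,"ry": 0,"rz": -0.11,"fingers": 1},{"x": -40,"y": 3,"z": 140,"rx": 0,"ry": 0,"rz": -0.11,"fingers": 1},{"x": -40,"y": 3,"z": 140,"rx": 0,"ry": 0,"rz": -0.11,"fingers": 1},{"x": -40,"y": 3,"z": 140,"rx": 0,"ry": 0,"rz": -0.11,"fingers": 1},{"x": -40,"y": 3,"z": 140,"rx": 0,"ry": 0,"rz": -0.11,"fingers": 1},{"x": -40,"y": 3,"z": 140,"rx": 0,"ry": 0,"rz": -0.11,"fingers": 1},{"x": -40,"y": 3,"z": 140,"rx": 0,"ry": 0,"rz": -0.11,"fingers": 1},{"x": -40,"y": 3,"z": 140,"rx": 0,"ry": 0,"rz": -0.11,"fingers": 1},{"x": -40,"y": 3,"z": 140,"rx": 0,"ry": 0,"rz": -0.11,"fingers": 1}], "force": 25}}

```text
time_s: 20.32
tool_pos: [0.5954, -0.1132, 0.117]
tool_rot: [180.0, 0.0, 92.0]
force: [1.2, -0.6, -0.9]
grip_width: 0.0362
grasp_force: 24.6
```

```bash
python3 - <<'E'
from h import *
o=sensors.get_obs();print(o["tool_pos"],o["tool_rot"],o["force"],o["wrist_torque"],o["grip_width"]);to([.5953,-.1131,.25],92);to([.5272,.2688,.25],92)
E
```

```text
[ 0.59535151 -0.11318803  0.1170468 ] [1.79981615e+02 6.00416735e-03 9.20028710e+01] [ 1.18617609 -0.59567408 -0.88575185] [-0.04973412 -0.38775393  0.03541525] 0.03621505693805923
t 20.32 dx [ 1.00e-01 -0.00e+00 -1.33e+02] rv [0. 0. 0.]
t 20.32 dx [ 384.1  -54.7 -133. ] rv [0. 0. 0.]
```

>>> {"fn": "drive_tool", "kwargs": {"moves": [{"x": 0,"y": 0,"z": -15,"rx": 0,"ry": 0,"rz": 0,"fingers": 1},{"x": 0,"y": 0,"z": -40,"rx": 0,"ry": 0,"rz": 0,"fingers": 1},{"x": 0,"y": 0,"z": -85,"rx": 0,"ry": 0,"rz": 0,"fingers": 1},{"x": 0,"y": 0,"z": -115,"rx": 0,"ry": 0,"rz": 0,"fingers": 1},{"x": 60,"y": -8,"z": -115,"rx": 0,"ry": 0,"rz": 0,"fingers": 1},{"x": 384,"y": -55,"z": -115,"rx": 0,"ry": 0,"rz": 0,"fingers": 1},{"x": 384,"y": -55,"z": -115,"rx": 0,"ry": 0,"rz": 0,"fingers": 1},{"x": 384,"y": -55,"z": -115,"rx": 0,"ry": 0,"rz": 0,"fingers": 1},{"x": 384,"y": -55,"z": -115,"rx": 0,"ry": 0,"rz": 0,"fingers": 1},{"x": 384,"y": -55,"z": -115,"rx": 0,"ry": 0,"rz": 0,"fingers": 1},{"x": 384,"y": -55,"z": -115,"rx": 0,"ry": 0,"rz": 0,"fingers": 1},{"x": 384,"y": -55,"z": -115,"rx": 0,"ry": 0,"rz": 0,"fingers": 1},{"x": 384,"y": -55,"z": -80,"rx": 0,"ry": 0,"rz": 0,"fingers": 1},{"x": 384,"y": -55,"z": -40,"rx": 0,"ry": 0,"rz": 0,"fingers": 1},{"x": 384,"y": -55,"z": -40,"rx": 0,"ry": 0,"rz": 0,"fingers": 1},{"x": 384,"y": -55,"z": -40,"rx": 0,"ry": 0,"rz": 0,"fingers": 1},{"x": 384,"y": -55,"z": -40,"rx": 0,"ry": 0,"rz": 0,"fingers": 1}]}}

```text
time_s: 22.45
tool_pos: [0.5281, 0.2687, 0.159]
tool_rot: [179.8, -0.0, 91.9]
force: [1.0, 0.6, -0.1]
grip_width: 0.0002
grasp_force: 0.0
```

```bash
python3 - <<'E'
from h import *
o=sensors.get_obs();print(o["tool_pos"],o["tool_rot"],o["force"],o["grip_width"]);to([.5272,.269,.085],92)
E
```

```text
[0.52809782 0.26874366 0.15901475] [ 1.79831347e+02 -4.20375302e-02  9.19474674e+01] [ 1.03833607  0.55758097 -0.09381851] 0.00015476732041000912
t 22.45 dx [ 0.2 -1.1 74. ] rv [ 0.003 -0.001 -0.001]
```

The grip is empty, so the key slipped out. I'll find it numerically, since the picture views are used up.

```bash
python3 - <<'E'
from h import *
for n in("top","scene"):
    d=snap(n,n+"7");d0=np.load(n+"0.npz")
    for tag,I in(("before",d0["image"]),("now",d["image"])):
        h=cv2.cvtColor(I,cv2.COLOR_RGB2HSV)
        m=((h[...,0]>=5)&(h[...,0]<=14)&(h[...,1]>190)&(h[...,2]>110)).astype(np.uint8)
        nn,l,st,c=cv2.connectedComponentsWithStats(m)
        print(n,tag,[(st[i,:4].tolist(),int(st[i,4])) for i in range(1,nn) if st[i,4]>12])
    print("in-socket cap expect",proj(d,[[.5955,-.113,.159],[.5955,-.113,.099],[.5955,-.113,.07]]).round(0).tolist())
E
```

```text
top before []
top now []
in-socket cap expect [[284.0, 184.0], [282.0, 188.0], [282.0, 189.0]]
scene before [([52, 42, 21, 107], 695), ([224, 176, 16, 20], 194), ([179, 230, 24, 28], 477), ([214, 264, 18, 23], 300)]
scene now [([52, 42, 21, 107], 696), ([269, 159, 17, 22], 295), ([229, 176, 10, 19], 134), ([214, 264, 18, 23], 303)]
in-socket cap expect [[276.0, 157.0], [276.0, 177.0], [276.0, 187.0]]
```

The key is still upright in the socket (scene (277,170)), so it slipped as I lifted. I'll go back, grip harder and lift slowly.

>>> {"fn": "drive_tool", "kwargs": {"moves": [{"x": 0,"y": 0,"z": -50,"rx": 0,"ry": 0,"rz": 0,"fingers": -1},{"x": -60,"y": 8,"z": -92,"rx": 0,"ry": 0,"rz": 0,"fingers": -1},{"x": -384,"y": 54,"z": -92,"rx": 0,"ry": 0,"rz": 0,"fingers": -1},{"x": -384,"y": 54,"z": -92,"rx": 0,"ry": 0,"rz": 0,"fingers": -1},{"x": -384,"y": 54,"z": -92,"rx": 0,"ry": 0,"rz": 0,"fingers": -1},{"x": -384,"y": 54,"z": -92,"rx": 0,"ry": 0,"rz": 0,"fingers": -1},{"x": -384,"y": 54,"z": -92,"rx": 0,"ry": 0,"rz": 0,"fingers": -1},{"x": -384,"y": 54,"z": -92,"rx": 0,"ry": 0,"rz": 0,"fingers": -1},{"x": -384,"y": 54,"z": -92,"rx": 0,"ry": 0,"rz": 0,"fingers": -1},{"x": -384,"y": 54,"z": -92,"rx": 0,"ry": 0,"rz": 0,"fingers": -1}], "force": 50}}

```text
time_s: 23.8
tool_pos: [0.5944, -0.1098, 0.2495]
tool_rot: [180.0, -0.1, 92.2]
force: [0.6, 0.2, 0.6]
grip_width: 0.0852
grasp_force: 0.0
```

```bash
python3 - <<'E'
from m import *
o=sensors.get_obs();print(o["tool_pos"],o["tool_rot"]);to([.5954,-.1131,.117],92)
d=snap("wrist","w8")
# key cap at z .159: dark square outlined orange; print orange-surrounded cap rect
s=.00025;half=.05
B=rect(d,.5955,-.113,.158,half,s);h=cv2.cvtColor(B,cv2.COLOR_RGB2HSV)
m=((h[...,0]>=3)&(h[...,0]<=22)&(h[...,1]>150)&(h[...,2]>90)).astype(np.uint8)
for b in blobs(m,s,half,.5955,-.113,100):
    cs,_=cv2.findContours((b[4]==b[3]).astype(np.uint8),0,1);r=cv2.minAreaRect(max(cs,key=len));print(b[:3],cv2.boundingRect(cs[0]),r)
cv2.imwrite("pics/rect8.png",B[:,:,::-1])
E
```

```text
[ 0.59436397 -0.1097965   0.24948275] [ 1.79967213e+02 -7.89023348e-02  9.22296185e+01]
t 23.8 dx [ -3.5   0.8 132.5] rv [ 0.001 -0.001  0.004]
(np.float64(696.1), np.float64(0.5915), np.float64(-0.1001)) (59, 148, 207, 147) ((162.0, 221.0), (146.0, 206.0), 90.0)
```

>>> {"fn": "drive_tool", "kwargs": {"moves": [{"x": 0,"y": 0,"z": 0,"rx": 0,"ry": 0,"rz": 0,"fingers": -1},{"x": 0,"y": 0,"z": 0,"rx": 0,"ry": 0,"rz": 0,"fingers": -1}]}}

```text
time_s: 24.1
tool_pos: [0.5942, -0.1119, 0.2492]
tool_rot: [180.0, 0.0, 92.1]
force: [0.1, -0.2, 0.9]
grip_width: 0.0872
grasp_force: 0.0
```

```bash
python3 - <<'E'
from m import *
o=sensors.get_obs();print(o["tool_pos"],o["tool_rot"]);to([.5954,-.1131,.117],92)
d=snap("wrist","w9");s=.00025;half=.05
B=rect(d,.5955,-.113,.158,half,s);h=cv2.cvtColor(B,cv2.COLOR_RGB2HSV)
m=((h[...,0]>=3)&(h[...,0]<=22)&(h[...,1]>150)&(h[...,2]>90)).astype(np.uint8)
n,l,st,c=cv2.connectedComponentsWithStats(m);i=1+np.argmax(st[1:,4]);print(st[i])
cs,_=cv2.findContours((l==i).astype(np.uint8),0,1);k=cv2.convexHull(max(cs,key=len));print("hull",cv2.approxPolyDP(k,3,True)[:,0].tolist())
for q in range(100,320,12):
    print(q,"".join("O" if m[q,j] else ("k" if h[q,j,2]<80 else ".") for j in range(40,330,4)))
# scene: grip orange blob rows mid columns for tilt
for f in("scene7","s5"):
    e=np.load(f+".npz");h=cv2.cvtColor(e["image"],cv2.COLOR_RGB2HSV);mm=((h[...,0]>=5)&(h[...,0]<=14)&(h[...,1]>190)&(h[...,2]>110))
    print(f,[(r,np.nonzero(mm[r,262:295])[0][[0,-1]]+262) for r in range(155,186,2) if mm[r,262:295].any()])
E
```

```text
[ 0.59421816 -0.11187548  0.24921972] [1.79992194e+02 1.06723249e-02 9.21170481e+01]
t 24.1 dx [ -1.2   1.1 132.2] rv [0.    0.    0.002]
[   60   149   206   146 10700]
hull [[61, 194], [98, 149], [250, 151], [260, 167], [263, 279], [250, 286], [137, 293], [79, 252], [60, 202]]
100 .........................................................................
112 .........................................................................
124 .........................................................................
136 .....k............kkkkkkk................................................
148 ..k........k....................k........................................
160 k............OOOO...OOOOOOOOOOOOOOOOOOOOOOOOOOOOOOOOOOO..................
172 ..........OOO..OOO.OOOOOOO......kkkkkkkkk...kkkkkkkkkOOO.................
184 ....k..OOOO...OOOOOOOOOOOOk..k.kkkkkkkkkkk..kkkkkkkkk.OO.................
196 ......OOOO....OOOOOOOOOOOOkkkkkkkkkkkkkkkkk.kkkkkkk...OO.................
208 ......O.......OOOOOOOOOOOO.k.k.kkkkkkkkkkk.kkkkkkkk...OO.................
220 .......OOO....OO..OOOOOOOO.kkk.k.kkk
[... 545 characters left out ...]
......................................
316 .........................................................................
scene7 [(159, array([271, 285])), (161, array([270, 285])), (163, array([270, 285])), (165, array([270, 285])), (167, array([270, 285])), (169, array([270, 284])), (171, array([270, 284])), (173, array([269, 284])), (175, array([269, 284])), (177, array([269, 283])), (179, array([274, 281]))]
s5 [(159, array([281, 284])), (161, array([274, 284])), (163, array([275, 284])), (165, array([275, 284])), (167, array([275, 284])), (169, array([275, 284])), (171, array([275, 284])), (173, array([275, 283])), (175, array([275, 283])), (177, array([275, 282])), (179, array([274, 279]))]
```

>>> {"fn": "drive_tool", "kwargs": {"moves": [{"x": -1,"y": 0,"z": 50,"rx": 0,"ry": 0,"rz": 0,"fingers": -1},{"x": -1,"y": 0,"z": 100,"rx": 0,"ry": 0,"rz": 0,"fingers": -1},{"x": -1,"y": 0.5,"z": 125,"rx": 0,"ry": 0,"rz": 0,"fingers": -1},{"x": -1,"y": 0.5,"z": 132,"rx": 0,"ry": 0,"rz": 0,"fingers": -1},{"x": -1,"y": 0.5,"z": 132,"rx": 0,"ry": 0,"rz": 0,"fingers": 1},{"x": -1,"y": 0.5,"z": 132,"rx": 0,"ry": 0,"rz": 0,"fingers": 1},{"x": -1,"y": 0.5,"z": 132,"rx": 0,"ry": 0,"rz": 0,"fingers": 1},{"x": -1,"y": 0.5,"z": 132,"rx": 0,"ry": 0,"rz": 0,"fingers": 1},{"x": -1,"y": 0.5,"z": 132,"rx": 0,"ry": 0,"rz": 0,"fingers": 1},{"x": -1,"y": 0.5,"z": 132,"rx": 0,"ry": 0,"rz": 0,"fingers": 1},{"x": -1,"y": 0.5,"z": 132,"rx": 0,"ry": 0,"rz": 0,"fingers": 1},{"x": -1,"y": 0.5,"z": 132,"rx": 0,"ry": 0,"rz": 0,"fingers": 1},{"x": -1,"y": 0.5,"z": 132,"rx": 0,"ry": 0,"rz": 0,"fingers": 1},{"x": -1,"y": 0.5,"z": 130,"rx": 0,"ry": 0,"rz": 0,"fingers": 1},{"x": -1,"y": 0.5,"z": 128,"rx": 0,"ry": 0,"rz": 0,"fingers": 1}], "force": 50}}

```text
time_s: 26.02
tool_pos: [0.5941, -0.1141, 0.1175]
tool_rot: [-179.9, -0.1, 92.0]
force: [7.1, -1.0, -28.4]
grip_width: 0.0363
grasp_force: 49.3
```

```bash
python3 - <<'E'
from h import *
o=sensors.get_obs();print(o["tool_pos"],o["tool_rot"],o["force"],o["wrist_torque"],o["grip_width"],o["grasp_force"])
E
```

```text
[ 0.59414697 -0.11413616  0.11750661] [-1.79943489e+02 -8.83012975e-02  9.20131324e+01] [  7.11794134  -0.99191304 -28.36708989] [-0.17245792 -2.59710382  0.25389575] 0.036301943404979366 49.298319467980036
```

The key is wedged in the socket: 28 N down, with a cw twist and an x offset. I'll ease it with a small counter-clockwise turn and a shift toward +x.

>>> {"fn": "drive_tool", "kwargs": {"moves": [{"x": 0,"y": 0.8,"z": 3,"rx": 0,"ry": 0,"rz": 0,"fingers": 1},{"x": 0.5,"y": 1.2,"z": 3,"rx": 0,"ry": 0,"rz": -0.05,"fingers": 1},{"x": 0.5,"y": 1.2,"z": 2,"rx": 0,"ry": 0,"rz": -0.1,"fingers": 1},{"x": 0.5,"y": 1.2,"z": 2,"rx": 0,"ry": 0,"rz": -0.1,"fingers": 1}]}}

```text
time_s: 26.52
tool_pos: [0.5949, -0.1141, 0.1175]
tool_rot: [-179.9, -0.0, 97.6]
force: [1.0, -0.2, -15.7]
grip_width: 0.0363
grasp_force: 49.3
```

```bash
python3 - <<'E'
from h import *
o=sensors.get_obs();print(o["tool_pos"],o["tool_rot"],o["force"],o["wrist_torque"],o["grip_width"],o["grasp_force"])
E
```

```text
[ 0.59491925 -0.11407322  0.11753679] [-1.79869883e+02 -3.65724368e-02  9.76470944e+01] [  0.9820469   -0.24305223 -15.74105116] [-0.24543351 -0.79080534  0.03060055] 0.03627186766494847 49.26628449058626
```

>>> {"fn": "drive_tool", "kwargs": {"moves": [{"x": 1.0,"y": 0.5,"z": 1,"rx": 0,"ry": 0,"rz": 0,"fingers": 1},{"x": 1.0,"y": 0.5,"z": 0,"rx": 0,"ry": 0,"rz": 0.03,"fingers": 1},{"x": 1.0,"y": 0.5,"z": -1,"rx": 0,"ry": 0,"rz": -0.03,"fingers": 1},{"x": 1.0,"y": 0.5,"z": -1,"rx": 0,"ry": 0,"rz": 0,"fingers": 1}]}}

```text
time_s: 27.02
tool_pos: [0.5951, -0.1136, 0.1178]
tool_rot: [-179.9, -0.0, 97.5]
force: [1.9, -3.5, -25.7]
grip_width: 0.0357
grasp_force: 49.5
```

```bash
python3 - <<'E'
from h import *
o=sensors.get_obs();print(o["tool_pos"],o["tool_rot"],o["force"],o["wrist_torque"],o["grip_width"],o["grasp_force"])
E
```

```text
[ 0.5951022  -0.11356582  0.11779707] [-1.79852256e+02 -1.73923542e-03  9.75324616e+01] [  1.94352539  -3.47384538 -25.73532893] [-1.00242291 -1.15929624  0.11547258] 0.035695996814487145 49.51909994473681
```

>>> {"fn": "drive_tool", "kwargs": {"moves": [{"x": 0,"y": 0,"z": 4,"rx": 0,"ry": 0,"rz": 0,"fingers": 1},{"x": 0,"y": 0,"z": 4,"rx": 0,"ry": 0,"rz": -0.06,"fingers": 1},{"x": 0,"y": 0,"z": 4,"rx": 0,"ry": 0,"rz": -0.1,"fingers": 1},{"x": 0,"y": 0,"z": 2,"rx": 0,"ry": 0,"rz": -0.1,"fingers": 1},{"x": 0,"y": 0,"z": 1,"rx": 0,"ry": 0,"rz": -0.1,"fingers": 1}]}}

```text
time_s: 27.65
tool_pos: [0.5953, -0.1135, 0.1179]
tool_rot: [-179.9, 0.0, 103.4]
force: [0.5, -4.9, -25.6]
grip_width: 0.0358
grasp_force: 49.6
```

```bash
python3 - <<'E'
from h import *
o=sensors.get_obs();print(o["tool_pos"],o["tool_rot"],o["force"],o["wrist_torque"],o["grip_width"],o["grasp_force"])
E
```

```text
[ 0.59531803 -0.11347093  0.11786702] [-1.79880038e+02  2.02925015e-02  1.03363105e+02] [  0.4962849   -4.91203474 -25.59332039] [-1.2408662  -0.61969936  0.03473334] 0.035757893213077936 49.625775357708335
```

The screw's corners at the stop should lie near +25..30° (mod 60), while the key stands at about +13°. It was over-rotated and wedged. I'll turn it further counter-clockwise to the middle of its play, then pull.

>>> {"fn": "drive_tool", "kwargs": {"moves": [{"x": -0.5,"y": 0,"z": 2,"rx": 0,"ry": 0,"rz": -0.05,"fingers": 1},{"x": -0.5,"y": 0,"z": 2,"rx": 0,"ry": 0,"rz": -0.1,"fingers": 1},{"x": -0.5,"y": 0,"z": 2,"rx": 0,"ry": 0,"rz": -0.15,"fingers": 1},{"x": -0.5,"y": 0,"z": 2,"rx": 0,"ry": 0,"rz": -0.15,"fingers": 1}]}}

```text
time_s: 28.15
tool_pos: [0.5955, -0.1135, 0.1177]
tool_rot: [-179.9, 0.0, 112.0]
force: [-4.0, -4.2, -11.7]
grip_width: 0.0355
grasp_force: 49.6
```

```bash
python3 - <<'E'
from h import *
o=sensors.get_obs();print(o["tool_pos"],o["tool_rot"],o["force"],o["wrist_torque"],o["grip_width"],o["grasp_force"])
E
```

```text
[ 0.59551423 -0.11352892  0.11771342] [-1.79859323e+02  4.43339314e-03  1.12004783e+02] [ -3.95278148  -4.18058823 -11.67728009] [-0.9869664   0.74921825  0.0204129 ] 0.035540035738278054 49.64368902146816
```

>>> {"fn": "drive_tool", "kwargs": {"moves": [{"x": -0.3,"y": -0.6,"z": 0,"rx": 0,"ry": 0,"rz": 0,"fingers": 1},{"x": -0.3,"y": -0.6,"z": -1,"rx": 0,"ry": 0,"rz": 0,"fingers": 1},{"x": -0.3,"y": -0.6,"z": -2,"rx": 0,"ry": 0,"rz": 0,"fingers": 1},{"x": -0.3,"y": -0.6,"z": -3,"rx": 0,"ry": 0,"rz": 0,"fingers": 1}]}}

```text
time_s: 28.65
tool_pos: [0.5953, -0.1136, 0.1179]
tool_rot: [-179.9, -0.1, 112.0]
force: [2.3, -3.9, -30.4]
grip_width: 0.036
grasp_force: 49.6
```

```bash
python3 - <<'E'
from h import *
o=sensors.get_obs();print(o["tool_pos"],o["tool_rot"],o["force"],o["wrist_torque"],o["grip_width"],o["grasp_force"])
E
```

```text
[ 0.59530486 -0.11359267  0.11794928] [-1.79943685e+02 -7.14012851e-02  1.12047017e+02] [  2.32798698  -3.86256146 -30.43834569] [-1.05079179 -0.98917909 -0.02117532] 0.036028632630822316 49.63116366416216
```

The key is self-locked in the screw, so the screw probably came back with it. I'll turn it back close to the stop without hitting it, then rock the key while pulling.

>>> {"fn": "drive_tool", "kwargs": {"moves": [{"x": 0,"y": 0,"z": 2,"rx": 0,"ry": 0,"rz": 0.11,"fingers": 1},{"x": 0,"y": 0,"z": 1,"rx": 0,"ry": 0,"rz": 0.22,"fingers": 1},{"x": 0,"y": 0,"z": 0,"rx": 0,"ry": 0,"rz": 0.22,"fingers": 1},{"x": 0,"y": 2.5,"z": -1,"rx": 0,"ry": 0,"rz": 0.22,"fingers": 1},{"x": 0,"y": -2.5,"z": -1,"rx": 0,"ry": 0,"rz": 0.22,"fingers": 1},{"x": 2.5,"y": 0,"z": -2,"rx": 0,"ry": 0,"rz": 0.22,"fingers": 1},{"x": -2.5,"y": 0,"z": -2,"rx": 0,"ry": 0,"rz": 0.22,"fingers": 1},{"x": 0,"y": 0,"z": -2,"rx": 0,"ry": 0,"rz": 0.22,"fingers": 1}], "force": 60}}

```text
time_s: 29.65
tool_pos: [0.5952, -0.1135, 0.1181]
tool_rot: [-179.9, -0.1, 99.5]
force: [5.6, -7.3, -37.0]
grip_width: 0.0361
grasp_force: 59.6
```

```bash
python3 - <<'E'
from h import *
o=sensors.get_obs();print(o["tool_pos"],o["tool_rot"],o["force"],o["wrist_torque"],o["grip_width"],o["grasp_force"])
E
```

```text
[ 0.59518249 -0.11350665  0.11808618] [-1.79901917e+02 -1.15163743e-01  9.94640831e+01] [  5.59488066  -7.31386639 -37.00730393] [-1.67774777 -1.85286824 -0.00665299] 0.03610690267488878 59.59312090650201
```

>>> {"fn": "drive_tool", "kwargs": {"moves": [{"x": 0,"y": 0,"z": -2,"rx": 0,"ry": 0,"rz": 0,"fingers": 1},{"x": 0,"y": 2,"z": -3,"rx": 0,"ry": 0,"rz": -0.06,"fingers": 1},{"x": 0,"y": -2,"z": -4,"rx": 0,"ry": 0,"rz": 0.03,"fingers": 1},{"x": 2,"y": 0,"z": -4,"rx": 0,"ry": 0,"rz": -0.06,"fingers": 1}]}}

```text
time_s: 30.15
tool_pos: [0.5957, -0.1128, 0.1273]
tool_rot: [-180.0, 0.1, 103.0]
force: [-5.3, -6.4, -6.4]
grip_width: 0.0361
grasp_force: 59.6
```

```bash
python3 - <<'E'
from h import *
o=sensors.get_obs();print(o["tool_pos"],o["tool_rot"],o["force"],o["wrist_torque"],o["grip_width"],o["grasp_force"])
E
```

```text
[ 0.59572698 -0.1127951   0.12733559] [-1.79956005e+02  1.49207137e-01  1.02958804e+02] [-5.34153597 -6.40783725 -6.39497019] [-2.01949615  1.58111811  0.02425758] 0.03607553589885223 59.59968910552561
```

It moved 9 mm and the force dropped. I'll lift further and check that the key rises too.

>>> {"fn": "drive_tool", "kwargs": {"moves": [{"x": -1,"y": 0,"z": -4,"rx": 0,"ry": 0,"rz": 0,"fingers": 1},{"x": -1,"y": 0,"z": -8,"rx": 0,"ry": 0,"rz": 0,"fingers": 1},{"x": -1,"y": 0,"z": -14,"rx": 0,"ry": 0,"rz": 0,"fingers": 1},{"x": -1,"y": 0,"z": -25,"rx": 0,"ry": 0,"rz": 0,"fingers": 1},{"x": -1,"y": 0,"z": -35,"rx": 0,"ry": 0,"rz": 0,"fingers": 1}]}}

```text
time_s: 30.78
tool_pos: [0.5971, -0.1117, 0.1631]
tool_rot: [179.8, 0.0, 102.9]
force: [0.1, 0.1, -0.8]
grip_width: 0.0361
grasp_force: 59.6
```

```bash
python3 - <<'E'
from h import *
o=sensors.get_obs();print(o["tool_pos"],o["tool_rot"],o["force"],o["grip_width"],o["grasp_force"])
d=snap("scene","s10");h=cv2.cvtColor(d["image"],cv2.COLOR_RGB2HSV);m=((h[...,0]>=5)&(h[...,0]<=14)&(h[...,1]>190)&(h[...,2]>110))
print([(r,(np.nonzero(m[r,255:300])[0][[0,-1]]+255).tolist()) for r in range(130,186,2) if m[r,255:300].any()])
E
```

```text
[ 0.59710441 -0.11165369  0.16307197] [1.79829770e+02 2.75924209e-02 1.02943499e+02] [ 0.12440895  0.09650667 -0.79969521] 0.03613715853514198 59.590799203142524
[(144, [268, 280]), (146, [268, 279]), (148, [268, 279]), (150, [268, 279]), (152, [268, 279]), (154, [268, 279]), (156, [268, 279]), (158, [268, 279]), (160, [268, 279]), (162, [268, 280]), (164, [273, 279])]
```

The key rose with the gripper (blob bottom up 15.5 px, or 47 mm) and is free. I'll lift clear, shift toward the stand, and check the screw's marks numerically.

>>> {"fn": "drive_tool", "kwargs": {"moves": [{"x": 0,"y": 0,"z": -40,"rx": 0,"ry": 0,"rz": 0,"fingers": 1},{"x": 30,"y": 6,"z": -85,"rx": 0,"ry": 0,"rz": 0.1,"fingers": 1},{"x": 70,"y": 15,"z": -87,"rx": 0,"ry": 0,"rz": 0.19,"fingers": 1},{"x": 70,"y": 15,"z": -87,"rx": 0,"ry": 0,"rz": 0.19,"fingers": 1},{"x": 70,"y": 15,"z": -87,"rx": 0,"ry": 0,"rz": 0.19,"fingers": 1},{"x": 70,"y": 15,"z": -87,"rx": 0,"ry": 0,"rz": 0.19,"fingers": 1}]}}

```text
time_s: 31.58
tool_pos: [0.5947, -0.0425, 0.2476]
tool_rot: [-180.0, 0.0, 91.9]
force: [0.6, 0.3, -1.9]
grip_width: 0.0357
grasp_force: 59.6
```

```bash
python3 - <<'E'
from m import *
d=snap("wrist","w11");o=sensors.get_obs();print(o["tool_pos"],o["tool_rot"],o["grip_width"])
cx,cy=.5965,-.113;s=.00025;half=.04
for f in("w6","w11"):
  e=np.load(f+".npz")
  for z in(.07,.06):
    I=rect(e,cx,cy,z,half,s);h=cv2.cvtColor(I,cv2.COLOR_RGB2HSV)
    bl=blobs((h[...,1]<60)&(h[...,2]>185),s,half,cx,cy,5)
    print(f,z,[(b[0],round(b[1]-cx,4),round(b[2]-cy,4),round(float(np.degrees(np.arctan2(b[2]-cy,b[1]-cx))),1)) for b in bl if np.hypot(b[1]-cx,b[2]-cy)<.034])
to([.5272,.2688,.25],92)
E
```

```text
[ 0.59473882 -0.04238802  0.24754224] [-1.79955901e+02  1.11673946e-02  9.19002277e+01] 0.035382237312086555
w6 0.07 [(np.float64(34.1), np.float64(-0.0016), np.float64(0.0298), 93.1), (np.float64(19.0), np.float64(-0.0019), np.float64(0.019), 95.7)]
w6 0.06 [(np.float64(36.2), np.float64(-0.0017), np.float64(0.0275), 93.5), (np.float64(20.1), np.float64(-0.002), np.float64(0.0164), 97.0)]
w11 0.07 []
w11 0.06 []
t 31.62 dx [313.3 -57.2  -2.5] rv [-0.001  0.    -0.002]
```

```bash
python3 - <<'E'
from m import *
e=np.load("w11.npz");cx,cy=.5965,-.113;s=.0005;half=.04
print(proj(e,[[cx,cy,.06],[cx-.0017,cy+.03,.07],[cx-.0017,cy+.017,.06]]).round())
I=rect(e,cx,cy,.06,half,s);h=cv2.cvtColor(I,cv2.COLOR_RGB2HSV)
for r in range(30,140,3):
    print("".join("Y" if 15<h[r,j,0]<35 and h[r,j,1]>100 else("W" if h[r,j,2]>185 and h[r,j,1]<80 else("k" if h[r,j,2]<90 else "."))for j in range(0,161,2)))
E
```

```text
[[257. 240.]
 [256. 217.]
 [256. 225.]]
.............................................kkkkkkkkkkkk.....................kkk
.............................................kkkkkkkkkkkk......................kk
.............................................kkkkkkkkkkkkk.....................kk
.............................................kkkkkkkkkkkk.......................k
.............................................kkkkkkkkkkkk.......................k
..............................................kkkkkkkkkkk......................kk
..............................................kkkkkkkkkkkk...................kk.k
..............................................kkkkkkkkkkkk.....................kk
..............................................kkkkkkkkkkkkkk...................kk
..............................................kkkkkkkkkkk.......................k
..............................................kkkkkkkkkkkk.....................kk
..............................................kkkkkkkkkkkkk....................kk
..............................................kkkkkkkkkkkkk.................
[... 1273 characters left out ...]
..........kkkkkkkkkkk....................kkk
...............................................kkkkkkkkkkkk....................k.
...............................................kkkkkkkkkk.......................k
...............................................kkkkkkkkkkkk....................kk
...............................................kkkkkkkkkkk.......................
...............................................kkkkkkkkkk.k......................
...............................................kkkkkkkkkkk......................k
...............................................kkkkkkkkkk.k......................
W..............................................kkkkkkkkkk........................
```

The gripper bar hid the hub. I'll shift back 55 mm, where it is visible.

>>> {"fn": "drive_tool", "kwargs": {"moves": [{"x": -55,"y": 0,"z": 0,"rx": 0,"ry": 0,"rz": 0,"fingers": 1},{"x": -55,"y": 0,"z": 0,"rx": 0,"ry": 0,"rz": 0,"fingers": 1},{"x": -55,"y": 0,"z": 0,"rx": 0,"ry": 0,"rz": 0,"fingers": 1}]}}

```text
time_s: 32.0
tool_pos: [0.5966, -0.0969, 0.2476]
tool_rot: [-180.0, -0.0, 91.9]
force: [0.3, 0.3, -0.9]
grip_width: 0.0357
grasp_force: 59.6
```

```bash
python3 - <<'E'
from m import *
e=snap("wrist","w12");o=sensors.get_obs();print(o["tool_pos"],o["tool_rot"],o["grip_width"])
cx,cy=.5965,-.113;s=.00025;half=.04
for z in(.07,.06):
    I=rect(e,cx,cy,z,half,s);h=cv2.cvtColor(I,cv2.COLOR_RGB2HSV)
    bl=blobs((h[...,1]<60)&(h[...,2]>185),s,half,cx,cy,5)
    print(z,[(b[0],round(b[1]-cx,4),round(b[2]-cy,4),round(float(np.degrees(np.arctan2(b[2]-cy,b[1]-cx))),1)) for b in bl if np.hypot(b[1]-cx,b[2]-cy)<.034])
for r in range(60,260,6):
    print("".join("Y" if 15<h[r,j,0]<35 and h[r,j,1]>100 else("W" if h[r,j,2]>185 and h[r,j,1]<80 else("k" if h[r,j,2]<90 else "."))for j in range(0,321,4)))
E
```

```text
[ 0.59669367 -0.09562496  0.24779863] [-1.79981610e+02 -5.34291646e-02  9.19932889e+01] 0.035444937807387035
0.07 [(np.float64(25.5), np.float64(-0.0016), np.float64(0.0294), 93.1), (np.float64(18.8), np.float64(-0.0019), np.float64(0.0187), 95.8)]
0.06 [(np.float64(26.9), np.float64(-0.0016), np.float64(0.0278), 93.3), (np.float64(19.8), np.float64(-0.0019), np.float64(0.0167), 96.5)]
....................k............................................................
.................kkk....................kkkk.......k.............................
...............kkkk..............kkkkkkkkkkkkkkkkkkk.............................
.............kkk...................kkkkkkkkkkkkkkkkk.............................
............kkk..............kYYYYYYYYY.....kkkkkkk..............................
..........kkkkk.........k.kYYYYYYYYYYYYYYYYYYYYkkk...............................
.........kkkkk........kkk.YYYYYYYYYYYYYYYYYYYYYkkkkk.............................
......W..kkkk.........k..YYYYYYYYYYYYYYYYYYYYYkkk................................
........kkkkk......kk...YYYYYYYYYYYYYYYYYYYYYYkkk.kk...
[... 1376 characters left out ...]
...YYYYY.kkkkkkk............................
......kkkkkk.kkk..kkk.YYYYYYYYYYYYYYYYYYYYYYYYYkkkkkk............................
.......kkkkkk..kkkkkkkYYYYYYYYYYYYYYYYYYYYYYYYYYkkkk.............................
........kkkkkk.kkkkkkkkYYYYYYYYYYYYYYYYYYYYYYYYYYkkkk............................
.........kkkkk....kkkkkkkYYYYYYYYYYYYYYYYYYYYYYYYYkkk............................
..........kkkk...kkkkkkkk...YYYYYYYYYYYYYYYYYYYYYYYkkk...........................
...........kkkkk...k.k..kkkkkkkk....YYYYYYYYYYYYYYYkkk...........................
............kkkkk..k..kkk.k...kkkkkkk.kk.....YYYY.kkkkk..........................
..............kkkkk.k..kk.k...........kkkkkkkkkkkkkkkkk..........................
```

The screw mark is still at 96°, in line with the rim mark (93°), as it was at the stop. Now to the stand.

>>> {"fn": "drive_tool", "kwargs": {"moves": [{"x": 60,"y": -9,"z": 0,"rx": 0,"ry": 0,"rz": 0,"fingers": 1},{"x": 369,"y": -57,"z": 0,"rx": 0,"ry": 0,"rz": 0,"fingers": 1},{"x": 369,"y": -57,"z": 0,"rx": 0,"ry": 0,"rz": 0,"fingers": 1},{"x": 369,"y": -57,"z": 0,"rx": 0,"ry": 0,"rz": 0,"fingers": 1},{"x": 369,"y": -57,"z": 0,"rx": 0,"ry": 0,"rz": 0,"fingers": 1},{"x": 369,"y": -57,"z": 0,"rx": 0,"ry": 0,"rz": 0,"fingers": 1},{"x": 369,"y": -57,"z": 0,"rx": 0,"ry": 0,"rz": 0,"fingers": 1},{"x": 369,"y": -57,"z": 40,"rx": 0,"ry": 0,"rz": 0,"fingers": 1},{"x": 369,"y": -57,"z": 90,"rx": 0,"ry": 0,"rz": 0,"fingers": 1},{"x": 369,"y": -57,"z": 90,"rx": 0,"ry": 0,"rz": 0,"fingers": 1},{"x": 369,"y": -57,"z": 90,"rx": 0,"ry": 0,"rz": 0,"fingers": 1},{"x": 369,"y": -57,"z": 90,"rx": 0,"ry": 0,"rz": 0,"fingers": 1}]}}

```text
time_s: 33.55
tool_pos: [0.5282, 0.2718, 0.1606]
tool_rot: [179.8, -0.1, 92.0]
force: [0.5, 0.2, -1.8]
grip_width: 0.0357
grasp_force: 59.6
```

```bash
python3 - <<'E'
from h import *
o=sensors.get_obs();print(o["tool_pos"],o["tool_rot"],o["force"],o["grip_width"]);to([.527,.2690,.0845],92)
E
```

```text
[0.52818488 0.27178292 0.16059018] [ 1.79785734e+02 -8.27458342e-02  9.20044491e+01] [ 0.50071426  0.16648614 -1.79950863] 0.03572882141481928
t 33.55 dx [-2.8 -1.6 76.1] rv [ 0.004 -0.001  0.   ]
```

>>> {"fn": "drive_tool", "kwargs": {"moves": [{"x": -2.8,"y": -1.5,"z": 0,"rx": 0,"ry": 0,"rz": 0,"fingers": 1},{"x": -2.8,"y": -1.5,"z": 10,"rx": 0,"ry": 0,"rz": 0,"fingers": 1},{"x": -2.8,"y": -1.5,"z": 18,"rx": 0,"ry": 0,"rz": 0,"fingers": 1},{"x": -2.8,"y": -1.5,"z": 23,"rx": 0,"ry": 0,"rz": 0,"fingers": 1},{"x": -2.8,"y": -1.5,"z": 28,"rx": 0,"ry": 0,"rz": 0,"fingers": 1},{"x": -2.8,"y": -1.5,"z": 33,"rx": 0,"ry": 0,"rz": 0,"fingers": 1}]}}

```text
time_s: 34.3
tool_pos: [0.5255, 0.2681, 0.1247]
tool_rot: [-180.0, -0.0, 92.0]
force: [-0.0, 0.1, -1.4]
grip_width: 0.0356
grasp_force: 59.6
```

>>> {"fn": "drive_tool", "kwargs": {"moves": [{"x": 1,"y": 1.3,"z": 5,"rx": 0,"ry": 0,"rz": 0,"fingers": 1},{"x": 1,"y": 1.3,"z": 13,"rx": 0,"ry": 0,"rz": 0,"fingers": 1},{"x": 1,"y": 1.3,"z": 21,"rx": 0,"ry": 0,"rz": 0,"fingers": 1},{"x": 1,"y": 1.3,"z": 29,"rx": 0,"ry": 0,"rz": 0,"fingers": 1},{"x": 1,"y": 1.3,"z": 35,"rx": 0,"ry": 0,"rz": 0,"fingers": 1},{"x": 1,"y": 1.3,"z": 37,"rx": 0,"ry": 0,"rz": 0,"fingers": 1},{"x": 1,"y": 1.3,"z": 39,"rx": 0,"ry": 0,"rz": 0,"fingers": 1}]}}

```text
time_s: 35.17
tool_pos: [0.5269, 0.2692, 0.086]
tool_rot: [180.0, -0.0, 92.0]
force: [-0.5, 0.8, -1.4]
grip_width: 0.0358
grasp_force: 59.6
```

Almost down with no contact. I'll lower 1.5 mm more, open and retreat upward.

>>> {"fn": "drive_tool", "kwargs": {"moves": [{"x": 0,"y": 0,"z": 1,"rx": 0,"ry": 0,"rz": 0,"fingers": 1},{"x": 0,"y": 0,"z": 1.5,"rx": 0,"ry": 0,"rz": 0,"fingers": 1},{"x": 0,"y": 0,"z": 1.5,"rx": 0,"ry": 0,"rz": 0,"fingers": -1},{"x": 0,"y": 0,"z": 1.5,"rx": 0,"ry": 0,"rz": 0,"fingers": -1},{"x": 0,"y": 0,"z": 1.5,"rx": 0,"ry": 0,"rz": 0,"fingers": -1},{"x": 0,"y": 0,"z": 1.5,"rx": 0,"ry": 0,"rz": 0,"fingers": -1},{"x": 0,"y": 0,"z": 1.5,"rx": 0,"ry": 0,"rz": 0,"fingers": -1},{"x": 0,"y": 0,"z": -30,"rx": 0,"ry": 0,"rz": 0,"fingers": -1},{"x": 0,"y": 0,"z": -80,"rx": 0,"ry": 0,"rz": 0,"fingers": -1},{"x": 0,"y": 0,"z": -140,"rx": 0,"ry": 0,"rz": 0,"fingers": -1},{"x": 0,"y": 0,"z": -190,"rx": 0,"ry": 0,"rz": 0,"fingers": -1},{"x": 0,"y": 0,"z": -190,"rx": 0,"ry": 0,"rz": 0,"fingers": -1},{"x": 0,"y": 0,"z": -190,"rx": 0,"ry": 0,"rz": 0,"fingers": -1},{"x": 0,"y": 0,"z": -190,"rx": 0,"ry": 0,"rz": 0,"fingers": -1}]}}

```text
time_s: 36.92
tool_pos: [0.5261, 0.2685, 0.2743]
tool_rot: [-179.8, 0.1, 92.0]
force: [0.1, -0.2, -0.5]
grip_width: 0.0871
grasp_force: 0.0
```

```bash
python3 - <<'E'
from h import *
o=sensors.get_obs();print(o["time_s"],o["tool_pos"],o["force"],o["grip_width"])
d=snap("scene","s13")
for tag,I in(("0",np.load("scene0.npz")["image"]),("now",d["image"])):
    h=cv2.cvtColor(I,cv2.COLOR_RGB2HSV);m=((h[...,0]>=5)&(h[...,0]<=14)&(h[...,1]>190)&(h[...,2]>110)).astype(np.uint8)
    n,l,st,c=cv2.connectedComponentsWithStats(m);print(tag,[(st[i].tolist()) for i in range(1,n) if st[i,4]>50])
    print([(r,(np.nonzero(m[r,170:212])[0][[0,-1]]+170).tolist()) for r in range(226,264,3) if m[r,170:212].any()])
    # collar: darkest row span below grip
E
```

```text
36.925 [0.52613576 0.26845784 0.2742637 ] [ 0.08506752 -0.2258735  -0.45336796] 0.0871176402506006
0 [[52, 42, 21, 107, 695], [224, 176, 16, 20, 194], [179, 230, 24, 28, 477], [214, 264, 18, 23, 300]]
[(232, [179, 200]), (235, [180, 200]), (238, [181, 200]), (241, [181, 200]), (244, [181, 201]), (247, [181, 201]), (250, [183, 202]), (253, [184, 201]), (256, [188, 194]), (259, [174, 174])]
now [[52, 42, 21, 107, 694], [225, 176, 14, 19, 191], [179, 230, 24, 29, 484], [214, 264, 18, 23, 302]]
[(232, [179, 200]), (235, [180, 200]), (238, [180, 201]), (241, [181, 201]), (244, [181, 201]), (247, [181, 202]), (250, [181, 202]), (253, [183, 199]), (256, [171, 195]), (259, [174, 174])]
```

The key's image matches its starting one (grip box (179,230), same rows), so it is fully down and upright. I'll hand in the job.

```bash
python3 -c "
from cell import workorder
print(workorder.sign_off())"
```

```text
the job is handed in; nothing more can be done
None
```

I handed the job in at about 37 s: the screw's mark stands in line with the rim mark at its stop, and the key hangs upright, fully down, in its stand. It jammed in the socket at the stop, so the first lift slipped and I rocked it free; the sign-off returned no verdict.

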